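Pack the parts boxes on the checkweigher and weigh the carton

ROBOT

A 6-joint arm with a two-finger parallel gripper is mounted at the origin on the work surface. World frame = base frame: x ahead of the robot, y to its left, z up, the work surface at z = 0. Lengths are in m, angles in rad, forces in N, time in s.
With the tool pointing down it reaches from about 0.35 to 0.975 m from the base axis. Payload 4.9 kg.
Tool frame: the origin (TCP) lies on the centre line of the jaws, within the pads' length; the fingertips stand 14 mm ahead of it and the grasp point (between the pads) lies 5 mm behind it (manip.nose_length is the distance from the TCP to the fingertips, in m); z points along the fingers, y is the line along which they close (so a half turn about z gives the same grasp; the last joint's range is limited). The gripper opens to 85 mm and grips with 20 to 120 N. Pads are 22 mm wide; open, the fingers measure 114 mm over their backs; the gripper's body (76 mm by 85 mm) begins 54 mm behind the grasp point. The pads swing forward as they close: fully open they stand 13 mm farther back than shut.
Start: joints at [1.184, 0.053, 1.613, -0, 1.476, -0.119], TCP at [0.165, 0.603, 0.245] pointing down, gripper open.
Joint ranges: [-3.01, 3.01], [-1.01, 2.22], [0.06, 2.58], [-1.02, 4.17], [0.09, 2.62], [-3.14, 3.14]. Speed limits (rad/s): [2.57, 2.57, 3.14, 3.14, 3.14, 3.14].

INTERFACE

Orientations are given as a unit quaternion [w, x, y, z].
In Python, from plant import manip, imaging gives the robot as it stands.
- The arm moves only by the tool play_rows, never from a script. Its argument "commands" is a list of rows, each a list of 6 numbers: the shift along the tool's x, y, z in mm, then the turn, a rotation vector about the tool's x, y, z in degrees. A call has 1 to 5 rows; each row shifts and turns the commanded pose from where the row before left it, along the tool's axes as they then stand; what a row does not reach is not made up. A row lasts 1/12 s, in which the tool goes at most 41.7 mm and 7.16 degrees, less where a joint would pass 70% of its speed; a pose out of reach is approached as far as the arm can. A call is refused whole if a number of a shift passes 41.7 or a number of a turn 7.16, either way. A call with a gripper value outside its range is refused whole. "hand" is the finger opening in mm, from 0 to 85.4, set as the call begins (left out, the last holds). The fingers move at their own pace and stop on an object; the grip force is fixed at half the most. Time passes only in rows, so rows that do not move let the fingers close. It gives the time, the measured TCP pose, the force, the opening and the grip force at its end, in the units of the state.
- manip.state(): the state, without advancing time (a new reading comes with each control period).
- imaging.grab_frame(name): name is "scene" or "top"; returns a dict with "image" (384x512x3 uint8, red, green, blue), "fx", "fy", "cx", "cy" (pixels), "R" (3x3) and "t" (3): a world point X has camera coordinates R X + t. Camera axes: x right, y down, z forward; pixel columns grow to the right and rows downward; lengths in m; the calibration is good to about 2 mm. A picture is of the moment at which its call begins. There is no depth.
- manip.job_done(): hands the job in; it is judged then, once.
The state is a dict: "time": time; "joint_pos": joint angles; "joint_vel": joint speeds; "joint_efforts": joint torques, N m; "tool_pos": TCP position; "tool_rot": TCP orientation; "contact_force": force on the tool from outside, world axes, zero at the start; "ft_torque": the same for the moment, N m; "gripper_width": opening from 0.0 (shut) to 1.0 (fully open); "grasp_force": force on a finger pad.
Only numpy, scipy, OpenCV 4.12 (cv2) and the standard library are available. Lean on these libraries where they do the work, as an engineer would, in place of code of your own. Each camera call takes 0.05 s, during which the arm holds its last target. There are 200 camera calls.

TASK

Pack every lidded parts box that is on the bench into the carton standing on the scale pan, all in one layer, upright and flat on the carton's floor, lowering them in rather than dropping them, with the beam arrested while you load. Then pull the arrest lever right over to free the beam and, hands off the carton and boxes, let the carton's side sink and settle; finally push the lever fully home again so that the beam is arrested level. Leave the tape roll, canister and clip bin alone.

Things in the scene. Friction and masses are not known exactly. Their poses are not given: they have to be found in the camera images.
- box_a: lidded parts box, black tub, grey lid, 130 x 110 x 70 mm (height to the lid). Origin: centre of its underside; x along the 130 mm side, z up. Grip rib on the middle of the lid: 60 mm long along x, 12 mm thick, rises 26 mm above the lid. The foot (lowest 12 mm) is 4 mm smaller on every side. 0.1 to 0.3 kg. May be absent (None).
- box_b: lidded parts box, black tub, grey lid, 110 x 70 x 65 mm (height to the lid). Origin: centre of its underside; x along the 110 mm side, z up. Grip rib on the middle of the lid: 60 mm long along x, 12 mm thick, rises 26 mm above the lid. The foot (lowest 12 mm) is 4 mm smaller on every side. 0.1 to 0.3 kg. May be absent (None).
- box_c: lidded parts box, black tub, grey lid, 130 x 70 x 60 mm (height to the lid). Origin: centre of its underside; x along the 130 mm side, z up. Grip rib on the middle of the lid: 60 mm long along x, 12 mm thick, rises 26 mm above the lid. The foot (lowest 12 mm) is 4 mm smaller on every side. 0.1 to 0.3 kg. May be absent (None).
- box_d: lidded parts box, black tub, grey lid, 70 x 70 x 70 mm (height to the lid). Origin: centre of its underside; x along the 70 mm side, z up. Grip rib on the middle of the lid: 60 mm long along x, 12 mm thick, rises 26 mm above the lid. The foot (lowest 12 mm) is 4 mm smaller on every side. 0.1 to 0.3 kg. May be absent (None).
- box_e: lidded parts box, black tub, grey lid, 100 x 80 x 65 mm (height to the lid). Same as its twin. Origin: centre of its underside; x along the 100 mm side, z up. Grip rib on the middle of the lid: 60 mm long along x, 12 mm thick, rises 26 mm above the lid. The foot (lowest 12 mm) is 4 mm smaller on every side. 0.1 to 0.3 kg. May be absent (None).
- box_f: lidded parts box, black tub, grey lid, 100 x 80 x 65 mm (height to the lid). Same as its twin. Origin: centre of its underside; x along the 100 mm side, z up. Grip rib on the middle of the lid: 60 mm long along x, 12 mm thick, rises 26 mm above the lid. The foot (lowest 12 mm) is 4 mm smaller on every side. 0.1 to 0.3 kg. May be absent (None).
- carton: open cardboard carton, no flaps, loose in the scale's rimmed pan. Inside 276 (x) x 212 (y) x 96 mm deep, walls and floor 4 mm. Origin: centre of its underside; inner floor 4 mm, rim 100 mm above it. All six boxes fit in one layer with 16 mm to spare in x and 12 mm in y (three rows across x, 110, 70 and 80 mm wide); the ribs stay below the rim.
- scale: over/under checkweigher, fixed: grey base 170 (x) x 500 (y) x 42 mm. Origin: its centre at bench level. Carton pan centred at y = -180 mm (plate 82 mm high, rim 10 mm more), counterweight pan at y = +180 mm (top under 125 mm). Upright index rod at x = 0 (top 163 mm) and white index plate at x = 46 mm (top 169 mm), both at y = 0; the arrest lever stands in front of them, x = -70 mm.
- pan_top (a point): centre of the carton pan's plate, upper face. The pan stays level and moves up and down with the beam, about 11 mm either way.
- lever_grip (a point): centre of the lever's grip: a black cross bar, 20 mm thick, 32 mm long along the scale's y, on top of a 12 mm steel stem; pinch it from above across its 32 mm length. The pivot axis is parallel to the scale's y, 130 mm below, at scale x = -70, z = 55 mm. 95 mm up the stem, a forked brass catch reaches 105 mm towards scale +x and holds the index rod.
- lever (a joint): arrest lever angle, rad. 0: upright, beam arrested (level within about 0.012); swings towards the robot (scale -x) to 0.9, beam free (catch off the rod by about 0.4). Stays where left (1 to 2 N at the grip); pushing it home against the tilted beam takes up to about 10 N. At angle a the grip is at scale x = -70 - 130 sin(a), z = 55 + 130 cos(a) mm.
- beam (a joint): tilt of the beam, rad: 0 level, positive when the carton's side is down; stops at +0.06 and -0.06. A properly packed carton outweighs the counterweight and takes it to the stop at +0.06, within about a second.
- tape_roll: bystander: roll of brown packing tape lying flat, 104 mm across, 48 mm high, origin at the centre of its underside
- canister: bystander: white canister, 72 mm across, 105 mm high, origin at the centre of its underside
- clip_bin: bystander: small grey open bin of black clips, 150 x 110 x 60 mm, origin at the centre of its underside
Things that resemble listed ones, but are neither listed nor needed, are in the scene too. What is shaped like the box_e but orange or turquoise is not meant. Leave any red look-alike of the box_c alone.

How it is judged:
By the outcome, as a careful person would: the job done as asked, in the order asked, and still so for the second after the job is handed in, with the robot touching nothing.
Of box_a, box_b, box_c, box_d, box_e, box_f only 4 to 6 are there at a start; the rules pass over those that are not, and their reading is None.
At some moment in a run one of box_a, box_b, box_c, box_d, box_e, box_f may be knocked a few centimetres aside while the robot is not near it.
It also fails if it takes over 210 s, if anything falls off the work surface, if the arm or the gripper's body presses on something with over 40 N, if the wrist force passes 120 N, or if a joint passes its speed limit or range.

## Working session

There is one attempt and no reset: what is moved stays moved. The work goes in short steps, Python scripts to look and compute and a tool call to move; the robot and the scene stay as the last step left them, time stands still between calls to the robot, and variables do not carry over. Pictures are saved under pics/ and viewed, at most 14 in all, crops included, and the job is handed in when it is done.

Besides the shell and the picture viewer there is one more tool, called after "Request:" by a JSON object that holds its "name" and its "arguments". play_rows: Moves the arm, as the interface text tells. Its arguments: {"type":"object","properties":{"commands":{"type":"array","items":{"type":"array","items":{"type":"number"}}},"hand":{"type":"number"}},"required":["commands"]}

```bash
ls; mkdir -p pics
cat > h.py <<'E'
import sys; sys.path.insert(0,'.')
import numpy as np, cv2
from plant import manip, imaging
def grab(n,f):
    d=imaging.grab_frame(n); cv2.imwrite(f'pics/{f}.png',d['image'][:,:,::-1]); np.savez(f'pics/{f}.npz',**d); return d
def ray(d,u,v):
    R=np.array(d['R']);t=np.array(d['t']); c=-R.T@t
    r=R.T@np.array([(u-d['cx'])/d['fx'],(v-d['cy'])/d['fy'],1]); return c,r
def onz(d,u,v,z):
    c,r=ray(d,u,v); return c+r*(z-c[2])/r[2]
def proj(d,X):
    p=np.array(d['R'])@np.array(X)+np.array(d['t']); return np.array([d['fx']*p[0]/p[2]+d['cx'],d['fy']*p[1]/p[2]+d['cy']])
def tri(d1,p1,d2,p2):
    c1,r1=ray(d1,*p1);c2,r2=ray(d2,*p2)
    s=np.linalg.lstsq(np.c_[r1,-r2],c2-c1,rcond=None)[0]; a=c1+s[0]*r1;b=c2+s[1]*r2
    return (a+b)/2,np.linalg.norm(a-b)
E
python3 - <<'E'
from h import *
for n in('scene','top'):
    d=grab(n,n+'0'); c,r=ray(d,d['cx'],d['cy']); print(n,c,r,d['fx'])
    cv2.imwrite(f'pics/{n}0b.png',cv2.resize(d['image'][:,:,::-1],(800,600),interpolation=cv2.INTER_CUBIC))
print(manip.state())
E
```

```text
pics
scene [ 1.21112462 -0.60771458  0.86157676] [-0.56743747  0.53315705 -0.62750162] 384.8115205946269
top [0.41647463 0.02039558 1.34279098] [ 0.11770059 -0.02481385 -0.99273906] 389.1897462555278
{'time': 0.1, 'joint_pos': array([ 1.18399637e+00,  5.32916410e-02,  1.61411106e+00,  2.05750661e-05,
        1.47599754e+00, -1.19038313e-01]), 'joint_vel': array([ 0.00099793, -0.00137978, -0.00261704,  0.00108061, -0.00273762,
       -0.00099129]), 'joint_efforts': array([-1.17587965e-04, -3.94901884e+01, -3.71364033e+01, -1.57962518e-04,
        3.97223019e-03, -4.06215435e-06]), 'tool_pos': array([0.16517932, 0.60224117, 0.24421269]), 'tool_rot': array([-2.36072362e-04,  1.33482153e-01,  9.91050805e-01, -8.72478901e-04]), 'contact_force': array([-0.59976356,  0.89096475, -0.09855285]), 'ft_torque': array([-0.05797205, -0.01618044, -0.00640469]), 'grasp_force': 0.0, 'gripper_width': 1.0020626447980008}
```

View pics/top0b.png

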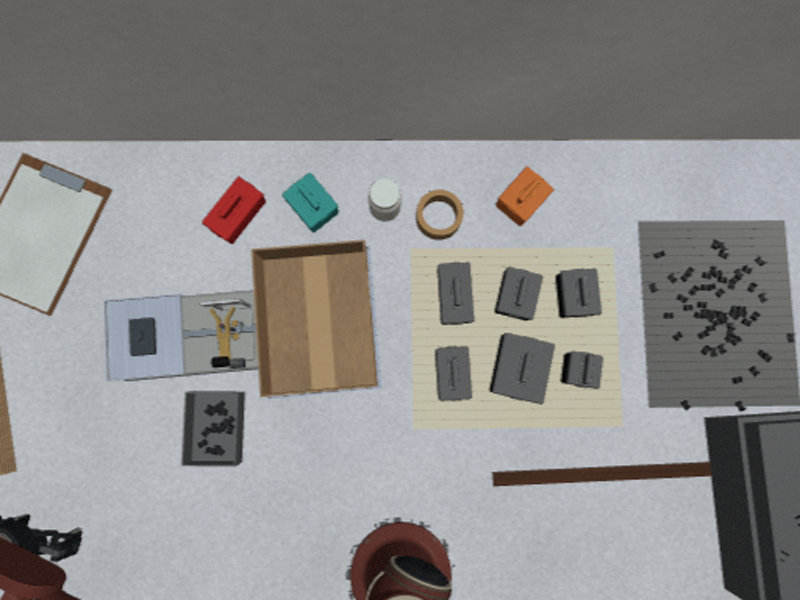

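View pics/scene0b.png

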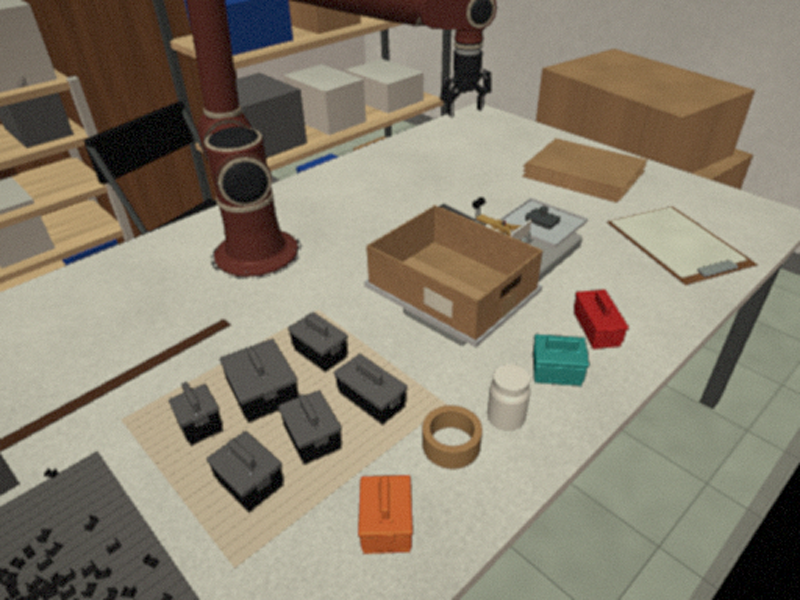

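All six grey boxes are on the mat: c (456,293), b (453,373), e/f (520,293) and (579,292), a (522,368), d (583,369). The red (234,209), turquoise (311,201) and orange (525,195) ones are look-alikes by colour and get left alone. Enlarged crops will confirm this.

```bash
cat >> h.py <<'E'
def crop(f,x0,y0,x1,y1,s):
    im=cv2.imread(f'pics/{f}.png')[y0:y1,x0:x1]; im=cv2.resize(im,None,fx=s,fy=s,interpolation=cv2.INTER_CUBIC)
    im=cv2.convertScaleAbs(im,alpha=1.5,beta=15)
    for x in range(x0-x0%10+10,x1,10): cv2.putText(im,str(x),((x-x0)*s-10,9),0,.35,(0,0,255),1); cv2.line(im,((x-x0)*s,10),((x-x0)*s,16),(0,0,255),1)
    for y in range(y0-y0%10+10,y1,10): cv2.putText(im,str(y),(0,(y-y0)*s+4),0,.35,(0,0,255),1); cv2.line(im,(24,(y-y0)*s),(30,(y-y0)*s),(0,0,255),1)
    return im
E
python3 - <<'E'
from h import *
cv2.imwrite('pics/c1.png',crop('top0',260,160,400,262,5))
cv2.imwrite('pics/c2.png',crop('top0',62,148,247,260,4))
cv2.imwrite('pics/c3.png',crop('scene0',100,193,270,330,4))
cv2.imwrite('pics/c4.png',crop('scene0',225,120,380,225,5))
E
```

```text
(no output)
```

View pics/c1.png

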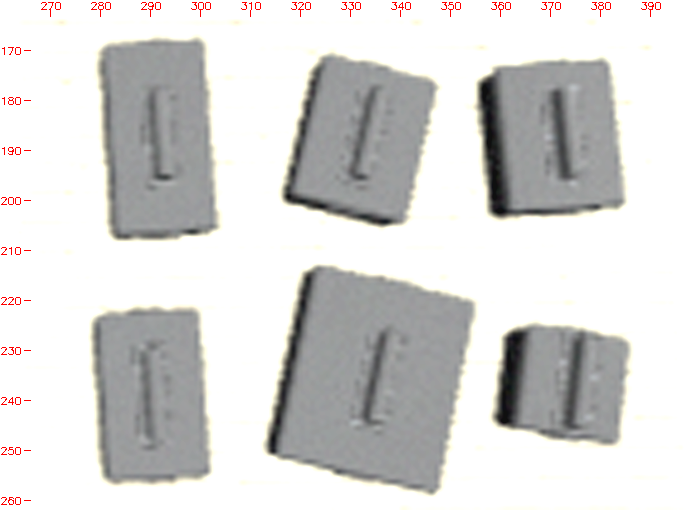

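View pics/c2.png

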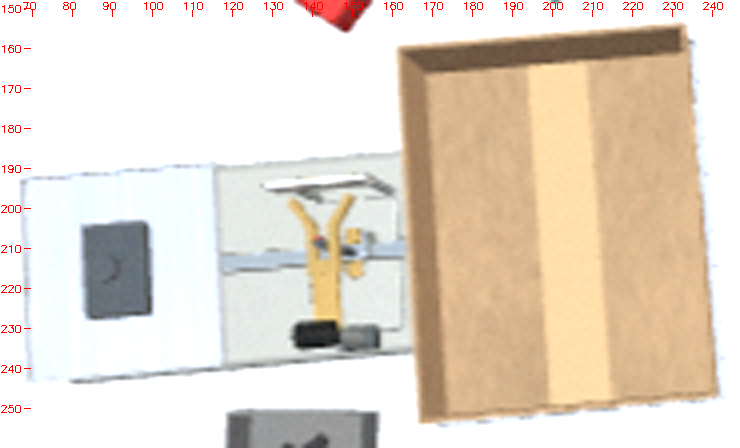

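View pics/c3.png

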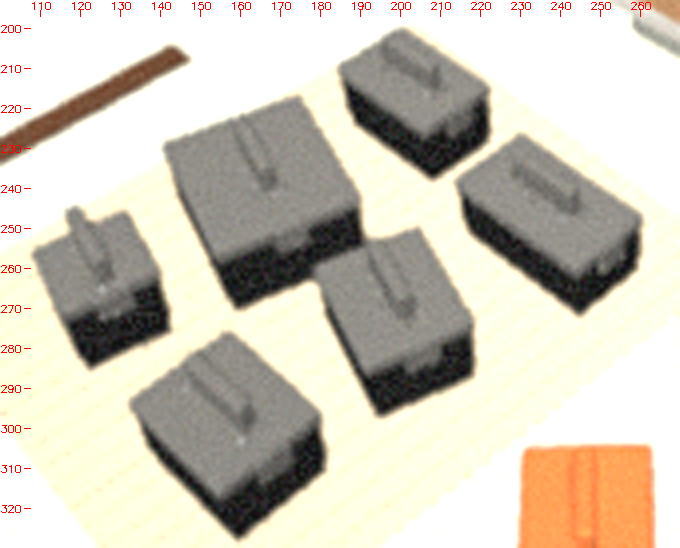

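View pics/c4.png

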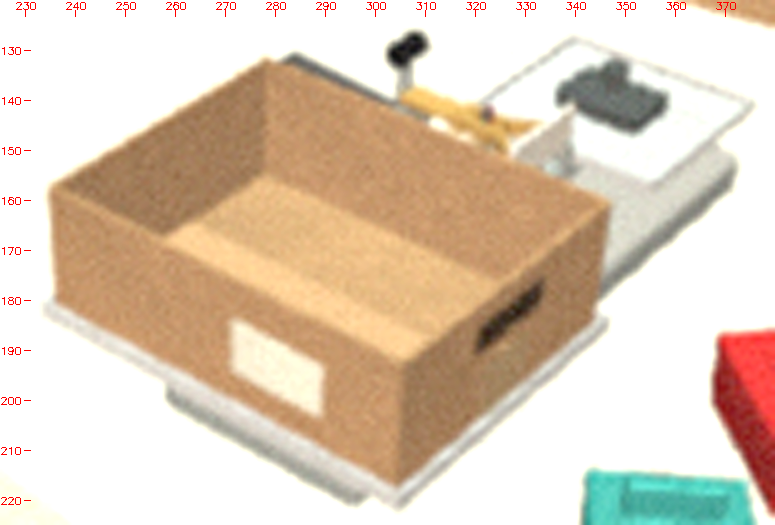

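The crops confirm the identities by size: c top-left, b bottom-left, a bottom-middle, d bottom-right, and the twins e/f top-middle and top-right. The carton rim corners in the top view are (162,160), (234,154), (242,247) and (168,253). The lever grip is at (141,230) in top and (306,130) in scene.

```bash
cat > fit.py <<'E'
from h import *
from scipy.optimize import least_squares
def fit(L,W,tops,scs,dt,ds,offs=None):
    h=np.array([[L/2,W/2],[L/2,-W/2],[-L/2,-W/2],[-L/2,W/2]])
    def res(p):
        x,y,z,a=p; c,s=np.cos(a),np.sin(a); out=[]
        for i,(u,v) in enumerate(h):
            X=[x+c*u-s*v,y+s*u+c*v,z]
            if tops: out+=list(proj(dt,X)-tops[i])
            if scs: out+=list(proj(ds,X)-scs[i])
        return out
    g=onz(dt,*np.mean(tops,0),.08); r=least_squares(res,[*g[:2],.08,0],loss='soft_l1')
    return r.x,np.sqrt(np.mean(np.square(res(r.x)))),res(r.x)
E
cat > boxes0.py <<'E'
from fit import *
dt=np.load('pics/top0.npz');ds=np.load('pics/scene0.npz')
B=dict(c=(.13,.07,[(280,169),(300.5,168),(303,206),(282.5,207.5)],[(260,247),(245,262),(214,238),(231,227)]),
b=(.11,.07,[(279,222.5),(299.5,222),(302,255),(281,256.5)],[(222,214),(207,227.5),(185,210),(201,200)]),
e=(.10,.08,[(325,171),(347,176.5),(341.5,203.5),(319.5,198.5)],[(218,273),(190.5,286),(179,259),(206,250.5)]),
f=(.10,.08,[(359,173),(381,172),(385,201),(361.5,202)],[(180,297.5),(155.5,318),(132.5,294),(156,276.5)]),
a=(.13,.11,[(323.5,214),(354.5,220.5),(347.5,258),(315.5,251)],[(190,242),(155.5,255.5),(141.5,229.5),(174,217.5)]),
d=(.07,.07,[(365,226),(385.5,228.5),(383.5,248.5),(363.5,245)],[(140.5,262),(117,273),(108,256),(133,246.5)]),
carton=(.284,.220,[(162,160),(234,154),(242,247),(168,253)],[(347,161),(306,192),(235,157),(278,132)]))
for k,v in B.items():
    x,r,_=fit(*v,dt,ds); print(k,x[:3].round(4),'yaw deg',np.degrees(x[3]).round(1),'rms px',r.round(2), 'R',np.hypot(*x[:2]).round(3))
for n,p,q in(('grip',(141,231),(306,130)),):
    print(n,*tri(dt,p,ds,q))
for p in[(115,190),(162,186.5),(80,243),(162,236.5)]: print('base',onz(dt,*p,.042))
for p in[(70,192.5),(116,189),(72,243),(118,239)]: print('cwpan',onz(dt,*p,.087))
for p,q in(((291,178),(183+48,233)),): pass
E
python3 boxes0.py
```

```text
c [ 0.5904 -0.1224  0.0525] yaw deg 2.4 rms px 1.05 R 0.603
b [ 0.4193 -0.114   0.0581] yaw deg 2.5 rms px 1.13 R 0.434
e [ 0.5893 -0.2596  0.0603] yaw deg -15.4 rms px 1.31 R 0.644
f [ 0.5887 -0.3919  0.056 ] yaw deg 3.6 rms px 0.97 R 0.707
a [ 0.4281 -0.2601  0.0646] yaw deg -13.0 rms px 1.38 R 0.501
d [ 0.4231 -0.3891  0.0599] yaw deg -11.0 rms px 1.33 R 0.575
carton [0.5307 0.1626 0.1824] yaw deg 4.2 rms px 1.27 R 0.555
grip [0.44793042 0.33869788 0.18400917] 0.004224875266697702
base [0.58769958 0.46520219 0.042     ]
base [0.5979428 0.3092122 0.042    ]
base [0.41344907 0.57388955 0.042     ]
base [0.43117458 0.306596   0.042     ]
cwpan [0.57513665 0.59302525 0.087     ]
cwpan [0.58499791 0.44671114 0.087     ]
cwpan [0.41388987 0.57981459 0.087     ]
cwpan [0.42457471 0.43568556 0.087     ]
```

```bash
cat >> boxes0.py <<'E'
print('--- z fixed: top only, scene only')
H=dict(c=.06,b=.065,e=.065,f=.065,a=.07,d=.07,carton=.182)
for k,(L,W,t,s) in B.items():
    h=np.array([[L/2,W/2],[L/2,-W/2],[-L/2,-W/2],[-L/2,W/2]]); o=[]
    for d,pts in((dt,t),(ds,s)):
        P=np.array([onz(d,*p,H[k])[:2] for p in pts]); c=P.mean(0); q=P-c
        a=np.arctan2((h[:,0]*q[:,1]-h[:,1]*q[:,0]).sum(),(h*q).sum()); o.append([*(c*1000).round(1),np.degrees(a).round(1)])
    print(k,o)
for z in(.184,.185,.195): print('grip',z,onz(dt,141,231,z),onz(ds,306,130,z))
print(manip.nose_length,[x for x in dir(manip) if x[0]!='_'])
E
python3 boxes0.py | sed -n '/---/,$p'
```

```text
--- z fixed: top only, scene only
c [[np.float64(587.7), np.float64(-124.1), np.float64(2.5)], [np.float64(598.9), np.float64(-123.7), np.float64(2.5)]]
b [[np.float64(417.6), np.float64(-115.9), np.float64(2.4)], [np.float64(429.4), np.float64(-114.4), np.float64(3.3)]]
e [[np.float64(586.3), np.float64(-262.9), np.float64(-13.7)], [np.float64(595.3), np.float64(-259.0), np.float64(-17.1)]]
f [[np.float64(586.3), np.float64(-391.6), np.float64(3.0)], [np.float64(597.4), np.float64(-392.4), np.float64(4.1)]]
a [[np.float64(425.9), np.float64(-262.6), np.float64(-13.2)], [np.float64(436.3), np.float64(-259.2), np.float64(-13.0)]]
d [[np.float64(420.3), np.float64(-391.1), np.float64(-8.5)], [np.float64(435.7), np.float64(-389.2), np.float64(-10.9)]]
carton [[np.float64(528.0), np.float64(159.9), np.float64(4.3)], [np.float64(532.8), np.float64(168.1), np.float64(4.2)]]
grip 0.184 [0.44647409 0.33710356 0.184     ] [0.44886925 0.34080425 0.184     ]
grip 0.185 [0.44644821 0.33683025 0.185     ] [0.44999423 0.33940438 0.185     ]
grip 0.195 [0.44618932 0.33409716 0.195     ] [0.46124395 0.32540568 0.195     ]
0.014 ['IKError', 'job_done', 'nose_length', 'state']
```

Request:
{"name": "play_rows", "arguments": {"commands": [[-15,-17,0,0,0,0],[-26.5,-30,0,0,0,0],[-26.5,-30,0,0,0,0],[-26.5,-30,0,0,0,0],[-26.5,-30,0,0,0,0]], "hand": 50}}

```text
time: 0.52
tool_pos: [0.2459, 0.4368, 0.2446]
tool_rot: [-0.0, 0.133, 0.991, -0.0]
contact_force: [1.1, 1.1, 0.8]
gripper_width: 0.584
grasp_force: 0.0
```

Request:
{"name": "play_rows", "arguments": {"commands": [[-26.5,-30,0,0,0,0],[-26.5,-30,0,0,0,0],[-26.5,-30,0,0,0,0],[-26.5,-30,0,0,0,0],[-26.5,-30,0,0,0,0]]}}

```text
time: 0.93
tool_pos: [0.334, 0.257, 0.2449]
tool_rot: [-0.0, 0.133, 0.991, -0.0]
contact_force: [0.4, -0.7, -0.3]
gripper_width: 0.582
grasp_force: 0.0
```

Request:
{"name": "play_rows", "arguments": {"commands": [[-26.5,-30,0,0,0,0],[-26.5,-30,0,0,0,0],[-26.5,-30,0,0,0,0],[-26.5,-30,0,0,0,0],[-26.5,-30,0,0,0,0]]}}

```text
time: 1.35
tool_pos: [0.4221, 0.0772, 0.2451]
tool_rot: [0.0, 0.134, 0.991, 0.0]
contact_force: [1.2, 0.5, -0.3]
gripper_width: 0.587
grasp_force: 0.0
```

Request:
{"name": "play_rows", "arguments": {"commands": [[-26.5,-30,0,0,0,0],[-26.5,-30,0,0,0,0],[-26.5,-30,0,0,0,0],[-26.5,-30,0,0,0,0],[-26.5,-30,0,0,0,0]]}}

```text
time: 1.77
tool_pos: [0.5103, -0.1026, 0.2448]
tool_rot: [-0.0, 0.134, 0.991, 0.0]
contact_force: [0.4, 0.4, 0.4]
gripper_width: 0.585
grasp_force: 0.0
```

```bash
cat >> h.py <<'E'
def go(x,y,z,phi=None,verbose=True):
    s=manip.state(); w,a,b,c=s['tool_rot']; from scipy.spatial.transform import Rotation as Ro
    R=Ro.from_quat([a,b,c,w]).as_matrix(); p=s['tool_pos']; d=R.T@(np.array([x,y,z])-p)
    f=np.degrees(np.arctan2(R[1,0],R[0,0])); print('t %.1f'%s['time'],'tcp',(p*1000).round(1),'phi %.1f'%f,'tilt',(R[:2,2]*57.3).round(2),'F',s['contact_force'].round(1),'w %.1f'%(85.4*s['gripper_width']),'g %.0f'%s['grasp_force'])
    if phi is not None:
        turn=(f-phi+180)%360-180
        P=np.radians(phi); Rt=np.array([[np.cos(P),np.sin(P),0],[np.sin(P),-np.cos(P),0],[0,0,-1]])
        d2=Rt.T@(np.array([x,y,z])-p); print('  move now',(d*1000).round(1),' rz turn %.1f'%turn,' | if turned first, move',(d2*1000).round(1))
    else: print('  move now',(d*1000).round(1))
E
python3 -c "
from h import *
go(.589,-.261,.245,165.5)
"
```

```text
t 1.8 tcp [ 510.3 -102.6  244.8] phi 164.6 tilt [-0.03  0.02] F [0.4 0.4 0.4] w 49.9 g 0
  move now [-117.9 -131.8   -0.3]  rz turn -0.9  | if turned first, move [-115.9 -133.6   -0.2]
```

Request:
{"name": "play_rows", "arguments": {"commands": [[-25,-28,0,0,0,0],[-25,-28,0,0,0,0],[-25,-28,0,0,0,0],[-25,-28,0,0,0,0],[-17.8,-19.8,0,0,0,-0.9]]}}

```text
time: 2.18
tool_pos: [0.5892, -0.2616, 0.2443]
tool_rot: [-0.0, 0.126, 0.992, -0.0]
contact_force: [-0.2, -0.1, -0.0]
gripper_width: 0.586
grasp_force: 0.0
```

Request:
{"name": "play_rows", "arguments": {"commands": [[0,0,20,0,0,0],[0,0,25,0,0,0],[0,0,20,0,0,0],[0,0,10,0,0,0],[0,0,0,0,0,0]]}}

```text
time: 2.6
tool_pos: [0.5868, -0.2578, 0.1661]
tool_rot: [-0.003, 0.126, 0.992, 0.001]
contact_force: [-0.4, -0.3, 0.1]
gripper_width: 0.586
grasp_force: 0.0
```

Run:
```python
from h import *
go(.589,-.261,.085,165.5)
dt=grab('top','t1'); ds=grab('scene','s1')
a=crop('t1',300,150,372,225,5); b=crop('s1',150,205,240,305,5)
H=max(a.shape[0],b.shape[0]); pad=lambda i:cv2.copyMakeBorder(i,0,H-i.shape[0],0,0,cv2.BORDER_CONSTANT)
cv2.imwrite('pics/v1.png',np.hstack([pad(a),pad(b)])[:600,:800])
```

```text
t 2.6 tcp [ 586.8 -257.8  166.1] phi 165.6 tilt [-0.35  0.2 ] F [-0.4 -0.3  0.1] w 50.1 g 0
  move now [-3.5 -2.7 81. ]  rz turn 0.1  | if turned first, move [-2.9 -2.6 81.1]
```

View pics/v1.png

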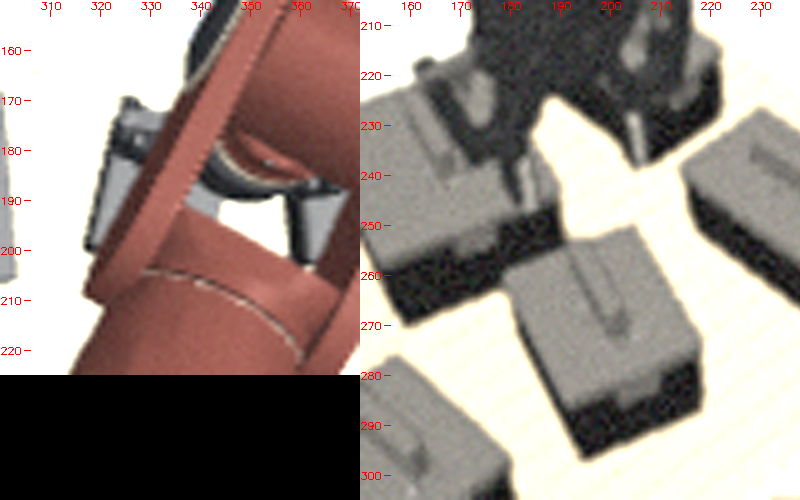

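Run:
```python
from h import *
go(.589,-.261,.085,165.5)
ds=np.load('pics/s1.npz')
s=manip.state();p=s['tool_pos']
y=np.array([np.sin(np.radians(165.6)),-np.cos(np.radians(165.6)),0])
for z in(.166-.014,.166-.008):
  for k in(-1,1): print(proj(ds,np.array([p[0],p[1],z])+k*.032*y))
```

```text
t 2.7 tcp [ 588.8 -258.7  170.5] phi 165.6 tilt [-0.01  0.01] F [-0.1 -0.1  0.1] w 50.2 g 0
  move now [-0.7 -2.2 85.5]  rz turn 0.1  | if turned first, move [-0.7 -2.2 85.5]
[181.23993473 247.29308627]
[204.6405389  238.17628773]
[180.90268665 245.63933616]
[204.40020425 236.52797339]
```

Request:
{"name": "play_rows", "arguments": {"commands": [[0,0,0,0,0,0]]}}

```text
time: 2.78
tool_pos: [0.5897, -0.2592, 0.1722]
tool_rot: [0.001, 0.126, 0.992, -0.001]
contact_force: [-0.3, 0.2, 0.1]
gripper_width: 0.587
grasp_force: 0.0
```

Request:
{"name": "play_rows", "arguments": {"commands": [[0,-1,12,0,0,0],[0,-1,22,0,0,0],[0,0,22,0,0,0],[0,0,16,0,0,0],[0,0,8,0,0,0]]}}

```text
time: 3.2
tool_pos: [0.5872, -0.2602, 0.0878]
tool_rot: [-0.001, 0.126, 0.992, 0.001]
contact_force: [0.6, 0.3, -0.4]
gripper_width: 0.588
grasp_force: 0.0
```

Request:
{"name": "play_rows", "arguments": {"commands": [[0,0,3,0,0,0],[0,0,2,0,0,0],[0,0,0,0,0,0],[0,0,0,0,0,0]]}}

```text
time: 3.53
tool_pos: [0.5892, -0.2612, 0.0868]
tool_rot: [0.001, 0.126, 0.992, -0.001]
contact_force: [-0.2, -0.1, 0.6]
gripper_width: 0.584
grasp_force: 0.0
```

Request:
{"name": "play_rows", "arguments": {"commands": [[0,0,0,0,0,0],[0,0,0,0,0,0],[0,0,0,0,0,0],[0,0,0,0,0,0],[0,0,0,0,0,0]], "hand": 0}}

```text
time: 3.95
tool_pos: [0.5887, -0.261, 0.0861]
tool_rot: [0.001, 0.126, 0.992, -0.0]
contact_force: [0.5, 0.2, 2.5]
gripper_width: 0.122
grasp_force: 60.8
```

Request:
{"name": "play_rows", "arguments": {"commands": [[0,0,-8,0,0,0],[0,0,-16,0,0,0],[0,0,-22,0,0,0],[0,0,-22,0,0,0],[0,0,-22,0,0,0]]}}

```text
time: 4.37
tool_pos: [0.5877, -0.2605, 0.1757]
tool_rot: [-0.001, 0.126, 0.992, 0.0]
contact_force: [0.1, -0.1, -1.6]
gripper_width: 0.127
grasp_force: 60.2
```

Request:
{"name": "play_rows", "arguments": {"commands": [[0,0,-22,0,0,4],[0,0,-22,0,0,7],[0,0,-22,0,0,7],[0,0,-22,0,0,7],[0,0,-22,0,0,7]]}}

```text
time: 4.78
tool_pos: [0.5878, -0.2605, 0.2861]
tool_rot: [-0.001, 0.397, 0.918, 0.0]
contact_force: [0.9, -1.0, -1.4]
gripper_width: 0.12
grasp_force: 60.2
```

Request:
{"name": "play_rows", "arguments": {"commands": [[0,0,-10,0,0,7],[0,0,-5,0,0,7],[0,0,0,0,0,7],[0,0,0,0,0,7],[0,0,0,0,0,7]]}}

```text
time: 5.2
tool_pos: [0.588, -0.2606, 0.3002]
tool_rot: [-0.0, 0.655, 0.756, -0.0]
contact_force: [-0.8, -0.2, -0.9]
gripper_width: 0.123
grasp_force: 60.2
```

Request:
{"name": "play_rows", "arguments": {"commands": [[0,0,0,0,0,4],[0,0,0,0,0,0]]}}

```text
time: 5.37
tool_pos: [0.5879, -0.2606, 0.2999]
tool_rot: [-0.001, 0.679, 0.734, -0.0]
contact_force: [0.2, 0.9, -1.3]
gripper_width: 0.126
grasp_force: 60.2
```

Run:
```python
from h import *
go(.622,.223,.300,94.2)
```

```text
t 5.4 tcp [ 587.9 -260.6  299.9] phi 94.5 tilt [-0.06  0.03] F [ 0.2  0.9 -1.3] w 10.8 g 60
  move now [4.795e+02 7.190e+01 1.000e-01]  rz turn 0.3  | if turned first, move [ 4.798e+02  6.940e+01 -1.000e-01]
```

Request:
{"name": "play_rows", "arguments": {"commands": [[10,1.5,0,0,0,0],[20,3,0,0,0,0],[30,4.5,0,0,0,0],[34,5.1,0,0,0,0],[34,5.1,0,0,0,0]]}}

```text
time: 5.78
tool_pos: [0.5969, -0.1299, 0.3002]
tool_rot: [-0.0, 0.678, 0.735, 0.0]
contact_force: [1.1, -0.1, -0.7]
gripper_width: 0.126
grasp_force: 60.3
```

Request:
{"name": "play_rows", "arguments": {"commands": [[34,5.1,0,0,0,0],[34,5.1,0,0,0,0],[34,5.1,0,0,0,0],[34,5.1,0,0,0,0],[34,5.1,0,0,0,0]]}}

```text
time: 6.2
tool_pos: [0.6086, 0.0422, 0.3004]
tool_rot: [-0.0, 0.678, 0.735, 0.0]
contact_force: [1.1, -0.3, -0.8]
gripper_width: 0.125
grasp_force: 60.3
```

Request:
{"name": "play_rows", "arguments": {"commands": [[34,5.1,0,0,0,0],[34,5.1,0,0,0,0],[34,5.1,0,0,0,0],[30,4.5,0,0,0,0],[22,3,0,0,0,0]]}}

```text
time: 6.62
tool_pos: [0.6188, 0.1985, 0.3001]
tool_rot: [-0.001, 0.677, 0.736, 0.0]
contact_force: [-0.2, -0.1, -1.3]
gripper_width: 0.126
grasp_force: 60.2
```

Request:
{"name": "play_rows", "arguments": {"commands": [[16,2,0,0,0,0.3],[8,1,0,0,0,0],[4,1,0,0,0,0],[0,0,0,0,0,0],[0,0,0,0,0,0]]}}

```text
time: 7.03
tool_pos: [0.6214, 0.2228, 0.3002]
tool_rot: [0.0, 0.68, 0.733, -0.0]
contact_force: [-0.2, -0.0, -1.3]
gripper_width: 0.125
grasp_force: 60.2
```

Run:
```python
from h import *
go(.622,.223,.300,94.2)
dt=grab('top','t2'); ds=grab('scene','s2'); go(.622,.223,.300,94.2)
a=crop('t2',155,135,250,265,4); b=crop('s2',230,75,350,225,4)
H=max(a.shape[0],b.shape[0]); pad=lambda i:cv2.copyMakeBorder(i,0,H-i.shape[0],0,0,cv2.BORDER_CONSTANT)
v=np.hstack([pad(a),pad(b)]); print(v.shape); cv2.imwrite('pics/v2.png',v[:600,:])
# auto lids on mat
```

```text
t 7.0 tcp [621.4 222.8 300.2] phi 94.3 tilt [-0.01 -0.03] F [-0.2 -0.  -1.3] w 10.7 g 60
  move now [0.2 0.6 0.2]  rz turn 0.1  | if turned first, move [0.2 0.6 0.2]
t 7.1 tcp [621.6 222.3 300.4] phi 94.2 tilt [-0.   -0.02] F [ 0.  -0.3 -0.7] w 10.7 g 60
  move now [0.6 0.4 0.4]  rz turn 0.0  | if turned first, move [0.6 0.4 0.4]
(600, 860, 3)
```

View pics/v2.png

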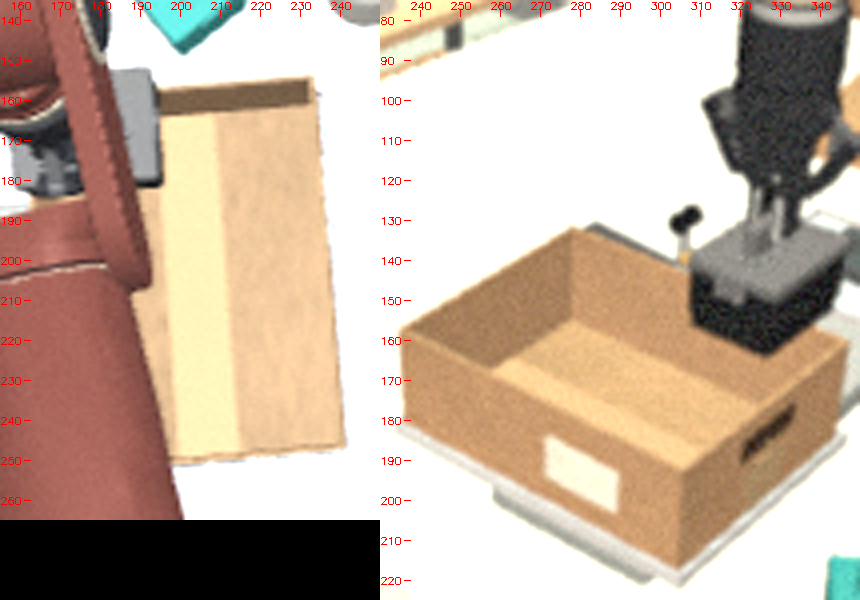

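Top view: the held box's -y lid edge runs (193,152)–(195,181.5). Scene view: lid corners are (326,152.5), (308,138.5) and (346,138), hovering over the far-left of the carton.

Run:
```python
from fit import *
dt=np.load('pics/t2.npz');ds=np.load('pics/s2.npz')
TR=(193,152.3),(326.5,152.5); BR=(195.2,181.5),(308,138.5)
for p,q in(TR,BR): print('tri',*tri(dt,p,ds,q),'top@.279',onz(dt,*p,.279)[:2],'sc',onz(ds,*q,.279)[:2])
print('TL scene',onz(ds,346,138,.279)[:2], 'under TR(z.214, foot)',onz(ds,326,163.5,.226)[:2])
# expected corners from tcp if centred
c=np.array([.6215,.2225]);a=np.radians(94.2);ux=np.array([np.cos(a),np.sin(a)]);uy=np.array([-ux[1],ux[0]])
for n,i,j in(('TR',-1,-1),('BR',-1,1),('TL',1,-1)):
    X=c+i*.05*ux+j*.04*uy; print(n,'expect',X,proj(dt,[*X,.279]),proj(ds,[*X,.279]))
for n,p,q in(('cTL',(162,160),(347,161)),('cTR',(234,154),(306,192)),('cBR',(242,247),(235,157)),('cBL',(168,253),(278,132))): print(n,*tri(dt,p,ds,q),onz(dt,*p,.182)[:2],onz(ds,*q,.182)[:2])
```

```text
tri [0.66352607 0.17463025 0.26180052] 0.0008455412753004833 top@.279 [0.65990629 0.17247358] sc [0.67904175 0.15178047]
tri [0.58425207 0.17224811 0.27434344] 0.015761771845442054 top@.279 [0.5778656  0.16591637] sc [0.5929629  0.17359465]
TL scene [0.67022012 0.25426516] under TR(z.214, foot) [0.66674282 0.17301549]
TR expect [0.66505449 0.1755638 ] [191.89558804 150.4920816 ] [327.85826825 147.41051258]
BR expect [0.58526933 0.16970475] [193.83534626 178.85456597] [305.14419865 138.03840595]
TL expect [0.65773067 0.27529525] [155.73798802 153.35693586] [346.79882799 133.93911878]
cTL [0.66298032 0.28306122 0.17968427] 0.008809720376570154 [0.6591371  0.27939417] [0.66689624 0.28457152]
cTR [0.67884547 0.06587327 0.18548131] 0.010432110568146918 [0.67585986 0.06226404] [0.67894856 0.07399789]
cBR [0.39892687 0.04424781 0.18421207] 0.010141224552253124 [0.39569955 0.04034253] [0.39945998 0.05034331]
cBL [0.38366905 0.26039691 0.18175744] 0.007432038442576451 [0.38121087 0.25752399] [0.38585927 0.26342803]
```

Run:
```python
from fit import *
dt=np.load('pics/t2.npz');ds=np.load('pics/s2.npz')
t=[(162,160),(234,154),(242,247),(168,253)];s=[(347,161),(306,192),(235,157),(278,132)]
for bt in((0,0),(1,2.1),(0,2.1)):
  print('top',bt,np.mean([onz(dt,u-bt[0],v-bt[1],.182)[:2] for u,v in t],0))
for bs in((0,0),(.9,1.7),(1.1,1.9),(-.5,1.5)):
  print('sc',bs,np.mean([onz(ds,u-bs[0],v-bs[1],.182)[:2] for u,v in s],0))
# auto: carton edges in top0 : brown mask contour; lids in top0
im=np.load('pics/top0.npz')['image']; hsv=cv2.cvtColor(im,cv2.COLOR_RGB2HSV)
m=((hsv[:,:,1]>50)&(hsv[:,:,0]<25)&(hsv[:,:,0]>5)).astype(np.uint8); m[:, :150]=0;m[:,250:]=0;m[:140]=0;m[270:]=0
m=cv2.morphologyEx(m,cv2.MORPH_OPEN,np.ones((3,3)))
c=max(cv2.findContours(m,0,cv2.CHAIN_APPROX_NONE)[0],key=cv2.contourArea); print('carton quad',cv2.approxPolyDP(cv2.convexHull(c),4,True).reshape(-1,2).tolist(), cv2.minAreaRect(c))
g=im.mean(2)
m=((g>55)&(g<140)&(hsv[:,:,1]<60)).astype(np.uint8); m[:,:265]=0;m[:,400:]=0;m[:160]=0;m[265:]=0
m=cv2.morphologyEx(m,cv2.MORPH_CLOSE,np.ones((5,5)));m=cv2.morphologyEx(m,cv2.MORPH_OPEN,np.ones((3,3)))
for c in cv2.findContours(m,0,cv2.CHAIN_APPROX_NONE)[0]:
    if cv2.contourArea(c)>200: print(cv2.minAreaRect(c))
print(im[185,285],im[200,318],im[180,357],im[230,362],im[165,300])
```

```text
top (0, 0) [0.52797684 0.15988118]
top (1, 2.1) [0.53431138 0.16288301]
top (0, 2.1) [0.53427913 0.15990501]
sc (0, 0) [0.53279101 0.16808519]
sc (0.9, 1.7) [0.524043  0.1733328]
sc (1.1, 1.9) [0.52279306 0.17374195]
sc (-0.5, 1.5) [0.52800761 0.17563085]
carton quad [[232, 154], [240, 246], [167, 253], [161, 160]] ((199.8103485107422, 203.22415161132812), (94.4227066040039, 74.65789794921875), 85.2363510131836)
((371.7461853027344, 236.03079223632812), (25.799222946166992, 22.450286865234375), 7.125016689300537)
((289.50445556640625, 238.56637573242188), (35.38811111450195, 22.350385665893555), 86.18592071533203)
((333.55120849609375, 235.260986328125), (36.108848571777344, 40.788333892822266), 12.094757080078125)
((369.3762512207031, 187.2623748779297), (31.0451602935791, 27.960546493530273), 84.2894058227539)
((331.35675048828125, 187.6207733154297), (25.858844757080078, 31.630239486694336), 12.994616508483887)
((290.960205078125, 187.40269470214844), (39.64532470703125, 22.08431053161621), 86.18592071533203)
[93 95 96] [50 49 46] [2 1 4] [ 8 11  8] [190 186 164]
```

```bash
cat >> h.py <<'E'
from scipy.ndimage import map_coordinates
def edge(im,p,q,r=4,sgn=0):
    """subpixel line fit near segment p-q (px centres); returns point,dir,spread"""
    g=cv2.GaussianBlur(im.astype(float).mean(2),(0,0),.7); p=np.array(p,float);q=np.array(q,float); d=(q-p)/np.linalg.norm(q-p); n=np.array([-d[1],d[0]])
    o=np.arange(-r,r+.01,.25); P=[]
    for s in np.linspace(.15,.85,25):
        x=p+s*(q-p); pr=map_coordinates(g,[x[1]+o*n[1],x[0]+o*n[0]],order=1); gr=np.gradient(pr); gr=abs(gr) if sgn==0 else gr*sgn
        P.append(x+n*o[np.argmax(gr)])
    P=np.array(P); 
    for _ in range(3):
        vx,vy,x0,y0=cv2.fitLine(P.astype(np.float32),cv2.DIST_HUBER,0,.01,.01).ravel(); e=abs((P-[x0,y0])@[-vy,vx]); P=P[e<=max(.4,np.median(e)*2.5)]
    return np.array([x0,y0]),np.array([vx,vy]),e.mean()
def isect(l,m):
    s=np.linalg.solve(np.c_[l[1],-m[1]],m[0]-l[0]); return l[0]+s[0]*l[1]
def refine(im,pts,r=4,sgn=0):
    k=len(pts); L=[edge(im,pts[i],pts[(i+1)%k],r,sgn) for i in range(k)]
    return [isect(L[i-1],L[i]) for i in range(k)],[round(l[2],2) for l in L]
E
python3 - <<'E'
from fit import *
t=[(161.5,160),(233,154),(241,247),(167.5,253)];s=[(347,161),(306,192),(235,157),(278,132)]
d0=np.load('pics/top0.npz');s0=np.load('pics/scene0.npz')
T,e=refine(d0['image'],t,3);print(np.round(T,1).tolist(),e)
S,e2=refine(s0['image'],s,3);print(np.round(S,1).tolist(),e2)
x,r,_=fit(.284,.22,[tuple(p) for p in T],[tuple(p) for p in S],d0,s0);print(x,r)
for d,P in((d0,T),(s0,S)): 
    Q=np.array([onz(d,*p,.182)[:2] for p in P]); print(Q.mean(0),np.linalg.norm(Q-np.roll(Q,-1,0),axis=1))
# held box
d2=np.load('pics/t2.npz');s2=np.load('pics/s2.npz')
R=edge(d2['image'],(192.5,152.5),(194.7,181),3); U=edge(d2['image'],(183,152),(192,152.3),2); B=edge(d2['image'],(188,181.5),(194,181.5),2); print('top TR',isect(R,U),'BR',isect(R,B),R[2],U[2],B[2])
l=edge(s2['image'],(308,138.5),(327,151),3);m=edge(s2['image'],(327,151),(347,135),3);print('sc TR',isect(l,m),l,m)
E
```

```text
[[160.5, 159.8000030517578], [233.5, 153.6999969482422], [241.5, 247.0], [167.3000030517578, 255.1999969482422]] [np.float64(0.21), np.float64(0.23), np.float64(0.3), np.float64(0.24)]
[[346.20001220703125, 161.0], [306.5, 193.3000030517578], [235.60000610351562, 156.0], [281.1000061035156, 129.1999969482422]] [np.float64(1.4), np.float64(0.33), np.float64(0.1), np.float64(0.31)]
[0.52882919 0.16436275 0.18302853 0.0772459 ] 1.7059525422164097
[0.52675431 0.16229736] [0.2208065  0.28202996 0.21849397 0.28577032]
[0.53121727 0.1736121 ] [0.2133415  0.28778024 0.23062679 0.28514347]
top TR [191.12859 151.8897 ] BR [197.50978 181.77036] 0.20846316473179677 0.08010303395307722 0.13226789750695628
sc TR [329.40417 149.35667] (array([317.5456 , 145.07755], dtype=float32), array([0.9406333 , 0.33942455], dtype=float32), np.float64(0.8217454332399642)) (array([337.85297, 142.98996], dtype=float32), array([ 0.7986308, -0.6018213], dtype=float32), np.float64(0.19006874901484058))
```

Request:
{"name": "play_rows", "arguments": {"commands": [[2.6,1.1,4,0,0,0],[0,0,12,0,0,0],[0,0,14,0,0,0],[0,0,14,0,0,0],[0,0,6,0,0,0]]}}

```text
time: 7.55
tool_pos: [0.6208, 0.2255, 0.2456]
tool_rot: [-0.002, 0.68, 0.733, -0.003]
contact_force: [-0.8, 0.3, -2.0]
gripper_width: 0.127
grasp_force: 60.2
```

Request:
{"name": "play_rows", "arguments": {"commands": [[0,0,6,0,0,0],[0,0,6,0,0,0],[0,0,6,0,0,0],[0,0,2,0,0,0],[0,0,0,0,0,0]]}}

```text
time: 7.97
tool_pos: [0.6222, 0.226, 0.2297]
tool_rot: [-0.0, 0.68, 0.733, -0.0]
contact_force: [-0.1, -0.7, -1.1]
gripper_width: 0.123
grasp_force: 60.2
```

Request:
{"name": "play_rows", "arguments": {"commands": [[0,0,8,0,0,0],[0,0,14,0,0,0],[0,0,12,0,0,0],[0,0,8,0,0,0],[0,0,0,0,0,0]]}}

```text
time: 8.38
tool_pos: [0.6206, 0.2256, 0.1841]
tool_rot: [-0.002, 0.68, 0.733, -0.003]
contact_force: [-1.0, 0.4, -1.4]
gripper_width: 0.124
grasp_force: 60.2
```

Request:
{"name": "play_rows", "arguments": {"commands": [[0,1,0,0,0,0],[0,1,0,0,0,0],[0,1,0,0,0,0],[0,0,0,0,0,0],[0,0,0,0,0,0]]}}

```text
time: 8.8
tool_pos: [0.6258, 0.2263, 0.189]
tool_rot: [0.0, 0.68, 0.733, 0.0]
contact_force: [-0.6, 0.0, -1.5]
gripper_width: 0.128
grasp_force: 60.2
```

Request:
{"name": "play_rows", "arguments": {"commands": [[0,1,0,0,0,0],[0,1,0,0,0,0],[0,0,0,0,0,0],[0,0,0,0,0,0]]}}

```text
time: 9.13
tool_pos: [0.6274, 0.2264, 0.1885]
tool_rot: [-0.0, 0.68, 0.733, -0.0]
contact_force: [-1.1, -0.9, -0.8]
gripper_width: 0.125
grasp_force: 60.4
```

Request:
{"name": "play_rows", "arguments": {"commands": [[0,1,0,0,0,0],[0,1,0,0,0,0],[0,0,0,0,0,0],[0,0,0,0,0,0]]}}

```text
time: 9.47
tool_pos: [0.6282, 0.2264, 0.188]
tool_rot: [-0.001, 0.68, 0.733, -0.002]
contact_force: [-6.6, -1.5, 1.0]
gripper_width: 0.125
grasp_force: 60.6
```

Request:
{"name": "play_rows", "arguments": {"commands": [[0,1,0,0,0,0],[0,1,0,0,0,0],[0,0,0,0,0,0],[0,0,0,0,0,0]]}}

```text
time: 9.8
tool_pos: [0.6292, 0.2264, 0.1877]
tool_rot: [-0.002, 0.68, 0.733, -0.003]
contact_force: [-8.8, -1.9, 2.4]
gripper_width: 0.122
grasp_force: 60.9
```

Request:
{"name": "play_rows", "arguments": {"commands": [[0,-2,0,0,0,0],[0,-2,0,0,0,0],[1,0,0,0,0,0],[0,0,0,0,0,0],[0,0,0,0,0,0]]}}

```text
time: 10.22
tool_pos: [0.6274, 0.2274, 0.1882]
tool_rot: [0.0, 0.68, 0.733, -0.0]
contact_force: [-2.2, -1.2, -1.4]
gripper_width: 0.126
grasp_force: 60.2
```

Request:
{"name": "play_rows", "arguments": {"commands": [[1,0,0,0,0,0],[1,0,0,0,0,0],[0,0,0,0,0,0],[0,0,0,0,0,0]]}}

```text
time: 10.55
tool_pos: [0.6273, 0.2293, 0.1883]
tool_rot: [0.0, 0.68, 0.733, -0.0]
contact_force: [-1.2, -2.0, -0.8]
gripper_width: 0.124
grasp_force: 60.2
```

Request:
{"name": "play_rows", "arguments": {"commands": [[1,0,0,0,0,0],[0.5,0,0,0,0,0],[0,0,0,0,0,0],[0,0,0,0,0,0]]}}

```text
time: 10.88
tool_pos: [0.6271, 0.2311, 0.1883]
tool_rot: [0.0, 0.68, 0.733, 0.0]
contact_force: [-1.4, -1.6, -2.4]
gripper_width: 0.12
grasp_force: 60.2
```

Request:
{"name": "play_rows", "arguments": {"commands": [[1,0,0,0,0,0],[1,0,0,0,0,0],[0,0,0,0,0,0],[0,0,0,0,0,0]]}}

```text
time: 11.22
tool_pos: [0.6271, 0.2325, 0.1884]
tool_rot: [0.0, 0.68, 0.733, -0.0]
contact_force: [-1.1, -3.5, -1.1]
gripper_width: 0.127
grasp_force: 60.3
```

Request:
{"name": "play_rows", "arguments": {"commands": [[1,0,0,0,0,0],[1,0,0,0,0,0],[0,0,0,0,0,0],[0,0,0,0,0,0]]}}

```text
time: 11.55
tool_pos: [0.6271, 0.2333, 0.1886]
tool_rot: [0.001, 0.68, 0.733, -0.001]
contact_force: [-0.3, -6.7, -0.3]
gripper_width: 0.122
grasp_force: 60.4
```

Request:
{"name": "play_rows", "arguments": {"commands": [[-3,0,0,0,0,0],[-1.5,-0.5,0,0,0,0],[0,0,5,0,0,0],[0,0,4,0,0,0],[0,0,0,0,0,0]]}}

```text
time: 11.97
tool_pos: [0.626, 0.2307, 0.1778]
tool_rot: [-0.001, 0.68, 0.733, -0.0]
contact_force: [-0.2, 0.2, -1.6]
gripper_width: 0.124
grasp_force: 60.2
```

Request:
{"name": "play_rows", "arguments": {"commands": [[0,0,2,0,0,0],[0,0,2,0,0,0],[0,0,1,0,0,0],[0,0,0,0,0,0]]}}

```text
time: 12.3
tool_pos: [0.6265, 0.2305, 0.174]
tool_rot: [-0.0, 0.68, 0.733, -0.0]
contact_force: [-0.0, -1.0, -1.0]
gripper_width: 0.123
grasp_force: 60.3
```

Request:
{"name": "play_rows", "arguments": {"commands": [[0,0,1,0,0,0],[0,0,0.5,0,0,0],[0,0,0,0,0,0]]}}

```text
time: 12.55
tool_pos: [0.6268, 0.2305, 0.1735]
tool_rot: [0.0, 0.68, 0.733, 0.0]
contact_force: [-0.4, 0.3, 1.5]
gripper_width: 0.123
grasp_force: 60.6
```

Request:
{"name": "play_rows", "arguments": {"commands": [[0,0,0,0,0,0],[0,0,0,0,0,0],[0,0,0,0,0,0],[0,0,-6,0,0,0],[0,0,-14,0,0,0]], "hand": 32}}

```text
time: 12.97
tool_pos: [0.6253, 0.23, 0.1909]
tool_rot: [-0.001, 0.68, 0.733, -0.002]
contact_force: [-0.8, -0.4, -0.4]
gripper_width: 0.375
grasp_force: 0.0
```

Request:
{"name": "play_rows", "arguments": {"commands": [[0,0,-22,0,0,0],[0,0,-28,0,0,0],[0,0,-28,0,0,0],[0,0,-16,0,0,0],[0,0,0,0,0,0]]}}

```text
time: 13.38
tool_pos: [0.6289, 0.231, 0.2949]
tool_rot: [0.003, 0.68, 0.733, 0.005]
contact_force: [0.6, 0.3, 1.1]
gripper_width: 0.373
grasp_force: 0.0
```

```bash
cat > look.py <<'E'
from fit import *
D=dict(a=(.13,.11,.07),b=(.11,.07,.065),c=(.13,.07,.06),d=(.07,.07,.07),e=(.1,.08,.065),f=(.1,.08,.065))
def mat(name,show=('a','b','c','d','f')):
    """lids on the mat seen by top -> world, +6 mm x bias measured"""
    d=grab('top',name); im=d['image']; hsv=cv2.cvtColor(im,cv2.COLOR_RGB2HSV); g=im.mean(2)
    m=((g>70)&(g<140)&(hsv[:,:,1]<50)).astype(np.uint8); m[:,:250]=0;m[:,402:]=0;m[:155]=0;m[275:]=0
    m=cv2.morphologyEx(m,cv2.MORPH_CLOSE,np.ones((5,5)));m=cv2.morphologyEx(m,cv2.MORPH_OPEN,np.ones((3,3)))
    for c in cv2.findContours(m,0,cv2.CHAIN_APPROX_NONE)[0]:
        if cv2.contourArea(c)<200: continue
        P=cv2.boxPoints(cv2.minAreaRect(c)); Q=np.array([onz(d,*p,.066)[:2] for p in P]); e=Q[1]-Q[0],Q[2]-Q[1]; l=[np.linalg.norm(v) for v in e]; k=int(np.argmax(l)); an=np.degrees(np.arctan2(e[k][1],e[k][0]))
        ctr=Q.mean(0)*1000
        print('lid px',P.mean(0).round(1),'xy',(ctr+[6,0]).round(0),'L,W',np.round(sorted(l)[::-1],3),'ang',round((an+90)%180-90,1))
E
python3 - <<'E'
from look import *
go(.6,-.39,.3,183)
mat('t3')
E
```

```text
t 13.4 tcp [628.9 231.  294.9] phi 94.3 tilt [0.64 0.16] F [0.6 0.3 1.1] w 31.9 g 0
  move now [-617.1  -74.8   -7.1]  rz turn -88.7  | if turned first, move [  61.3 -618.6   -5.1]
lid px [371.8 236. ] xy [ 430. -384.] L,W [0.085 0.074] ang 82.2
lid px [289.6 238.9] xy [ 424. -113.] L,W [0.113 0.072] ang 2.6
lid px [333.5 235.1] xy [ 435. -258.] L,W [0.132 0.118] ang -13.1
lid px [369.4 187.2] xy [ 592. -384.] L,W [0.103 0.093] ang 2.8
lid px [290.9 187.4] xy [ 594. -122.] L,W [0.133 0.072] ang 2.5
```

Request:
{"name": "play_rows", "arguments": {"commands": [[-20,-2.4,0,0,0,0],[-38,-4.6,0,0,0,0],[-38,-4.6,0,0,0,0],[-38,-4.6,0,0,0,0],[-38,-4.6,0,0,0,0]], "hand": 50}}

```text
time: 13.85
tool_pos: [0.6176, 0.0559, 0.2852]
tool_rot: [-0.001, 0.68, 0.733, -0.001]
contact_force: [0.8, -0.7, 0.6]
gripper_width: 0.587
grasp_force: 0.0
```

Request:
{"name": "play_rows", "arguments": {"commands": [[-38,-4.6,0,0,0,0],[-38,-4.6,0,0,0,0],[-38,-4.6,0,0,0,0],[-38,-4.6,0,0,0,0],[-38,-4.6,0,0,0,0]]}}

```text
time: 14.27
tool_pos: [0.6087, -0.1355, 0.2854]
tool_rot: [-0.001, 0.68, 0.733, -0.0]
contact_force: [0.9, -0.2, -0.5]
gripper_width: 0.583
grasp_force: 0.0
```

Request:
{"name": "play_rows", "arguments": {"commands": [[-38,-4.6,0,0,0,0],[-38,-4.6,0,0,0,0],[-38,-4.6,0,0,0,0],[-38,-4.6,0,0,0,0],[-38,-4.6,0,0,0,0]]}}

```text
time: 14.68
tool_pos: [0.6, -0.3266, 0.2852]
tool_rot: [-0.001, 0.68, 0.733, -0.0]
contact_force: [0.5, -0.3, 0.0]
gripper_width: 0.586
grasp_force: 0.0
```

Request:
{"name": "play_rows", "arguments": {"commands": [[-27,-3,0,0,0,-3.6],[0,0,0,0,0,-7.1],[0,0,0,0,0,-7.1],[0,0,15,0,0,-7.1],[0,0,20,0,0,-7.1]]}}

```text
time: 15.1
tool_pos: [0.6003, -0.353, 0.2527]
tool_rot: [0.001, 0.45, 0.893, -0.0]
contact_force: [0.4, -0.2, -0.7]
gripper_width: 0.587
grasp_force: 0.0
```

Request:
{"name": "play_rows", "arguments": {"commands": [[0,0,20,0,0,-7.1],[0,0,20,0,0,-7.1],[0,0,20,0,0,-7.1],[0,0,20,0,0,-7.1],[0,0,5,0,0,-7.1]]}}

```text
time: 15.52
tool_pos: [0.5974, -0.3503, 0.1603]
tool_rot: [-0.004, 0.156, 0.988, 0.002]
contact_force: [-0.4, 0.2, -1.7]
gripper_width: 0.582
grasp_force: 0.0
```

Request:
{"name": "play_rows", "arguments": {"commands": [[0,0,0,0,0,-7.1],[0,0,0,0,0,-7.1],[0,0,0,0,0,-7.1],[0,0,0,0,0,0],[0,0,0,0,0,0]]}}

```text
time: 15.93
tool_pos: [0.5994, -0.3518, 0.1655]
tool_rot: [-0.001, -0.025, 1.0, 0.001]
contact_force: [-0.2, 0.4, 0.3]
gripper_width: 0.589
grasp_force: 0.0
```

Run:
```python
from look import *
go(.592,-.390,.086,183)
```

```text
t 15.9 tcp [ 599.4 -351.8  165.5] phi -177.1 tilt [-0.1   0.07] F [-0.2  0.4  0.3] w 50.3 g 0
  move now [  9.2 -37.9  79.5]  rz turn -0.1  | if turned first, move [  9.4 -37.8  79.5]
```

Request:
{"name": "play_rows", "arguments": {"commands": [[4,-15,4,0,0,0],[5,-15,10,0,0,0],[0.3,-8,14,0,0,0],[0,0,18,0,0,0],[0,0,16,0,0,0]]}}

```text
time: 16.35
tool_pos: [0.5916, -0.392, 0.1022]
tool_rot: [-0.001, -0.025, 1.0, 0.0]
contact_force: [0.6, -0.3, -1.3]
gripper_width: 0.585
grasp_force: 0.0
```

Request:
{"name": "play_rows", "arguments": {"commands": [[0,0,10,0,0,0],[0,0,5,0,0,0],[0,0,2,0,0,0],[0,0,0,0,0,0],[0,0,0,0,0,0]]}}

```text
time: 16.77
tool_pos: [0.5933, -0.3909, 0.0887]
tool_rot: [0.001, -0.027, 1.0, -0.001]
contact_force: [0.0, -0.4, 0.9]
gripper_width: 0.587
grasp_force: 0.0
```

Request:
{"name": "play_rows", "arguments": {"commands": [[0,0,0,0,0,0],[0,0,0,0,0,0],[0,0,0,0,0,0],[0,0,0,0,0,0],[0,0,0,0,0,0]], "hand": 0}}

```text
time: 17.18
tool_pos: [0.5932, -0.391, 0.0888]
tool_rot: [0.001, -0.027, 1.0, -0.001]
contact_force: [0.2, -0.4, 2.0]
gripper_width: 0.123
grasp_force: 63.1
```

Request:
{"name": "play_rows", "arguments": {"commands": [[0,0,-8,0,0,0],[0,0,-16,0,0,0],[0,0,-22,0,0,0],[0,0,-22,0,0,0],[0,0,-22,0,0,0]]}}

```text
time: 17.6
tool_pos: [0.5926, -0.3905, 0.1797]
tool_rot: [-0.0, -0.027, 1.0, 0.0]
contact_force: [0.8, -0.2, -0.9]
gripper_width: 0.124
grasp_force: 62.6
```

Request:
{"name": "play_rows", "arguments": {"commands": [[0,0,-22,0,0,4],[0,0,-22,0,0,7],[0,0,-22,0,0,7],[0,0,-22,0,0,7],[0,0,-22,0,0,7]]}}

```text
time: 18.02
tool_pos: [0.5924, -0.3904, 0.2901]
tool_rot: [0.0, 0.253, 0.968, -0.0]
contact_force: [-0.0, -0.9, -2.2]
gripper_width: 0.126
grasp_force: 62.7
```

Request:
{"name": "play_rows", "arguments": {"commands": [[0,0,-10,0,0,7],[0,0,-5,0,0,7],[0,0,0,0,0,7],[0,0,0,0,0,7],[0,0,0,0,0,7]]}}

```text
time: 18.43
tool_pos: [0.5925, -0.3905, 0.3043]
tool_rot: [0.0, 0.532, 0.847, -0.0]
contact_force: [-0.0, 1.0, -1.8]
gripper_width: 0.121
grasp_force: 62.7
```

Request:
{"name": "play_rows", "arguments": {"commands": [[0,0,0,0,0,7],[0,0,0,0,0,7],[0,0,0,0,0,7.1],[0,0,0,0,0,0],[0,0,0,0,0,0]]}}

```text
time: 18.85
tool_pos: [0.5926, -0.3905, 0.3037]
tool_rot: [0.0, 0.675, 0.738, 0.0]
contact_force: [-0.5, -0.9, -2.4]
gripper_width: 0.123
grasp_force: 62.7
```

Run:
```python
from look import *
go(.632,.121,.300,94.2)
```

```text
t 18.9 tcp [ 592.6 -390.5  303.7] phi 95.1 tilt [ 0.02 -0.02] F [-0.5 -0.9 -2.4] w 10.5 g 63
  move now [506.   85.    3.5]  rz turn 0.9  | if turned first, move [507.3  76.8   3.7]
```

Request:
{"name": "play_rows", "arguments": {"commands": [[0,0,0,0,0,0.9],[10,1.5,0,0,0,0],[20,3.1,0,0,0,0],[30,4.6,0,0,0,0],[34,5.3,0,0,0,0]]}}

```text
time: 19.27
tool_pos: [0.6002, -0.2942, 0.3026]
tool_rot: [-0.0, 0.682, 0.732, 0.0]
contact_force: [0.1, -0.1, -2.5]
gripper_width: 0.122
grasp_force: 62.7
```

Request:
{"name": "play_rows", "arguments": {"commands": [[34,5.3,0,0,0,0],[34,5.3,0,0,0,0],[34,5.3,0,0,0,0],[34,5.3,0,0,0,0],[34,5.3,0,0,0,0]]}}

```text
time: 19.68
tool_pos: [0.6143, -0.1209, 0.303]
tool_rot: [-0.0, 0.681, 0.732, 0.0]
contact_force: [-0.3, -0.1, -1.8]
gripper_width: 0.118
grasp_force: 62.7
```

Request:
{"name": "play_rows", "arguments": {"commands": [[34,5.3,0,0,0,0],[34,5.3,0,0,0,0],[34,5.3,0,0,0,0],[34,5.3,0,0,0,0],[34,5.3,0,0,0,0]]}}

```text
time: 20.1
tool_pos: [0.6282, 0.0505, 0.3031]
tool_rot: [-0.0, 0.681, 0.732, 0.0]
contact_force: [1.4, -0.2, -1.7]
gripper_width: 0.12
grasp_force: 62.7
```

Request:
{"name": "play_rows", "arguments": {"commands": [[30,4.6,0,0,0,0],[22,3.4,0,0,0,0],[14,2.1,0,0,0,0],[7,1,0,0,0,0],[0,0,0,0,0,0]]}}

```text
time: 20.52
tool_pos: [0.6347, 0.1223, 0.3028]
tool_rot: [-0.0, 0.681, 0.733, -0.0]
contact_force: [0.6, -1.4, -1.7]
gripper_width: 0.121
grasp_force: 62.7
```

Request:
{"name": "play_rows", "arguments": {"commands": [[0,0,0,0,0,0],[0,0,0,0,0,0]]}}

```text
time: 20.68
tool_pos: [0.6352, 0.1196, 0.3028]
tool_rot: [0.0, 0.682, 0.731, -0.0]
contact_force: [0.8, 0.7, -1.9]
gripper_width: 0.118
grasp_force: 62.7
```

Run:
```python
from look import *
go(.6335,.1205,.270,94.2)
dt=grab('top','t4'); ds=grab('scene','s4'); go(.6335,.1205,.270,94.2)
a=crop('t4',150,135,250,265,4); b=crop('s4',245,75,345,215,4)
H=max(a.shape[0],b.shape[0]); pad=lambda i:cv2.copyMakeBorder(i,0,H-i.shape[0],0,0,cv2.BORDER_CONSTANT)
v=np.hstack([pad(a),pad(b)]); print(v.shape); cv2.imwrite('pics/v4.png',v[:600,:800])
```

```text
t 20.7 tcp [635.2 119.6 302.8] phi 94.0 tilt [-0.01 -0.03] F [ 0.8  0.7 -1.9] w 10.1 g 63
  move now [ 1.  -1.6 32.8]  rz turn -0.2  | if turned first, move [ 1.  -1.6 32.8]
t 20.8 tcp [635.3 119.3 302.8] phi 94.0 tilt [-0.   -0.02] F [ 0.2  0.4 -1.8] w 10.2 g 63
  move now [ 1.3 -1.7 32.8]  rz turn -0.2  | if turned first, move [ 1.3 -1.7 32.8]
(560, 800, 3)
```

View pics/v4.png

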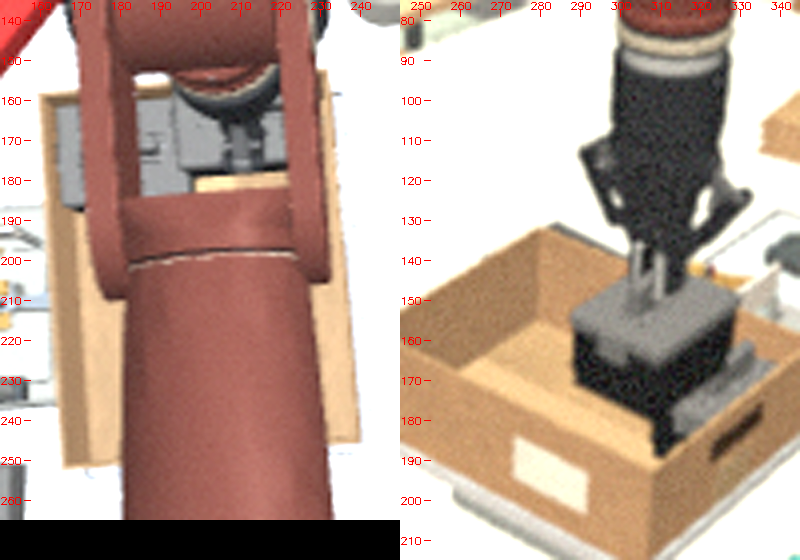

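Request:
{"name": "play_rows", "arguments": {"commands": [[1.3,-1.7,6,0,0,-0.2],[0,0,12,0,0,0],[0,0,14,0,0,0],[0,0,14,0,0,0],[0,0,6,0,0,0]]}}

```text
time: 21.2
tool_pos: [0.6318, 0.1215, 0.2461]
tool_rot: [-0.002, 0.68, 0.733, -0.002]
contact_force: [-0.9, 0.4, -2.6]
gripper_width: 0.125
grasp_force: 62.6
```

Request:
{"name": "play_rows", "arguments": {"commands": [[0,0,6,0,0,0],[0,0,6,0,0,0],[0,0,6,0,0,0],[0,0,6,0,0,0],[0,0,3,0,0,0]]}}

```text
time: 21.62
tool_pos: [0.6333, 0.1218, 0.223]
tool_rot: [-0.0, 0.68, 0.733, -0.0]
contact_force: [-0.3, -0.1, -2.7]
gripper_width: 0.119
grasp_force: 62.6
```

Request:
{"name": "play_rows", "arguments": {"commands": [[0,0,6,0,0,0],[0,0,6,0,0,0],[0,0,6,0,0,0],[0,0,6,0,0,0],[0,0,3,0,0,0]]}}

```text
time: 22.03
tool_pos: [0.633, 0.1218, 0.1955]
tool_rot: [-0.001, 0.68, 0.733, -0.001]
contact_force: [-0.2, -0.0, -1.9]
gripper_width: 0.12
grasp_force: 62.7
```

Request:
{"name": "play_rows", "arguments": {"commands": [[0,0,6,0,0,0],[0,0,5,0,0,0],[0,0,4,0,0,0],[0,0,2,0,0,0],[0,0,0,0,0,0]]}}

```text
time: 22.45
tool_pos: [0.6331, 0.1218, 0.179]
tool_rot: [-0.0, 0.68, 0.733, -0.0]
contact_force: [-0.2, -0.3, -2.6]
gripper_width: 0.12
grasp_force: 62.7
```

Request:
{"name": "play_rows", "arguments": {"commands": [[0,0,1,0,0,0],[0,0,1,0,0,0],[0,0,0,0,0,0],[0,0,0,0,0,0]]}}

```text
time: 22.78
tool_pos: [0.6336, 0.1218, 0.178]
tool_rot: [0.0, 0.68, 0.733, 0.0]
contact_force: [-1.0, -0.1, -1.8]
gripper_width: 0.125
grasp_force: 62.7
```

Request:
{"name": "play_rows", "arguments": {"commands": [[0,0,1,0,0,0],[0,0,0,0,0,0]]}}

```text
time: 22.95
tool_pos: [0.6335, 0.1218, 0.1768]
tool_rot: [0.0, 0.68, 0.733, 0.0]
contact_force: [-0.6, 0.1, -1.6]
gripper_width: 0.122
grasp_force: 62.7
```

Near the floor; two more millimetres in small steps, then release.

Request:
{"name": "play_rows", "arguments": {"commands": [[0,0,1,0,0,0],[0,0,0,0,0,0],[0,0,0,0,0,0]]}}

```text
time: 23.2
tool_pos: [0.6335, 0.1219, 0.1761]
tool_rot: [0.0, 0.68, 0.733, 0.0]
contact_force: [-0.2, 0.5, -1.0]
gripper_width: 0.123
grasp_force: 62.8
```

Request:
{"name": "play_rows", "arguments": {"commands": [[0,0,0.7,0,0,0],[0,0,0,0,0,0],[0,0,0,0,0,0]]}}

```text
time: 23.45
tool_pos: [0.6336, 0.1219, 0.1755]
tool_rot: [0.0, 0.68, 0.733, 0.0]
contact_force: [-1.4, 0.5, -0.5]
gripper_width: 0.122
grasp_force: 63.0
```

Request:
{"name": "play_rows", "arguments": {"commands": [[0,0,0,0,0,0],[0,0,0,0,0,0],[0,0,0,0,0,0],[0,0,-6,0,0,0],[0,0,-14,0,0,0]], "hand": 32}}

```text
time: 23.87
tool_pos: [0.6321, 0.1216, 0.1932]
tool_rot: [-0.002, 0.68, 0.733, -0.002]
contact_force: [0.5, 0.3, -0.1]
gripper_width: 0.379
grasp_force: 0.0
```

Request:
{"name": "play_rows", "arguments": {"commands": [[0,0,-22,0,0,0],[0,0,-28,0,0,0],[0,0,-22,0,0,0],[0,0,-10,0,0,0],[0,0,0,0,0,0]]}}

```text
time: 24.28
tool_pos: [0.6352, 0.122, 0.2824]
tool_rot: [0.003, 0.68, 0.733, 0.003]
contact_force: [0.6, -0.6, -0.0]
gripper_width: 0.374
grasp_force: 0.0
```

Request:
{"name": "play_rows", "arguments": {"commands": [[-15,-9.5,0,0,0,0],[-32,-20,0,0,0,0],[-32,-20,0,0,0,0],[-32,-20,0,0,0,0],[-32,-20,0,0,0,0]], "hand": 50}}

```text
time: 24.7
tool_pos: [0.5531, -0.0284, 0.2752]
tool_rot: [-0.001, 0.68, 0.733, -0.001]
contact_force: [0.7, -0.5, 0.4]
gripper_width: 0.585
grasp_force: 0.0
```

Request:
{"name": "play_rows", "arguments": {"commands": [[-32,-20,0,0,0,0],[-32,-20,0,0,0,0],[-32,-20,0,0,0,0],[-32,-20,0,0,0,0],[-32,-20,0,0,0,0]]}}

```text
time: 25.12
tool_pos: [0.4652, -0.1954, 0.2755]
tool_rot: [-0.001, 0.68, 0.733, -0.0]
contact_force: [0.3, -1.0, 0.1]
gripper_width: 0.585
grasp_force: 0.0
```

Request:
{"name": "play_rows", "arguments": {"commands": [[-32,-20,0,0,0,0],[-32,-20,0,0,0,0],[0,0,0,0,0,-7.1],[0,0,0,0,0,-7.1],[0,0,10,0,0,-7.1]]}}

```text
time: 25.53
tool_pos: [0.4315, -0.2624, 0.2675]
tool_rot: [0.001, 0.532, 0.847, -0.0]
contact_force: [0.1, -0.2, 0.4]
gripper_width: 0.58
grasp_force: 0.0
```

Request:
{"name": "play_rows", "arguments": {"commands": [[0,0,20,0,0,-7.1],[0,0,20,0,0,-7.1],[0,0,20,0,0,-7.1],[0,0,20,0,0,-7.1],[0,0,10,0,0,-7.1]]}}

```text
time: 25.95
tool_pos: [0.4299, -0.2597, 0.1725]
tool_rot: [-0.003, 0.247, 0.969, 0.001]
contact_force: [-1.1, -0.4, -0.1]
gripper_width: 0.585
grasp_force: 0.0
```

Request:
{"name": "play_rows", "arguments": {"commands": [[0,0,0,0,0,-7.1],[0,0,0,0,0,-7.1],[0,0,0,0,0,-1.8],[0,0,0,0,0,0],[0,0,0,0,0,0]]}}

```text
time: 26.37
tool_pos: [0.4313, -0.2607, 0.1759]
tool_rot: [-0.001, 0.113, 0.994, 0.001]
contact_force: [0.3, -0.5, -0.6]
gripper_width: 0.585
grasp_force: 0.0
```

Run:
```python
from look import *
go(.432,-.260,.092,167)
mat('t5')
```

```text
t 26.4 tcp [ 431.3 -260.7  175.9] phi 167.0 tilt [-0.09  0.07] F [ 0.3 -0.5 -0.6] w 50.0 g 0
  move now [-0.7  0.8 83.9]  rz turn -0.0  | if turned first, move [-0.6  0.9 83.9]
lid px [289.6 238.9] xy [ 424. -113.] L,W [0.113 0.073] ang 2.6
lid px [327.7 234.3] xy [ 438. -239.] L,W [0.139 0.079] ang -14.3
lid px [291.1 187.4] xy [ 594. -122.] L,W [0.133 0.074] ang 1.8
```

Request:
{"name": "play_rows", "arguments": {"commands": [[-0.5,0,8,0,0,0],[0,0,18,0,0,0],[0,0,20,0,0,0],[0,0,18,0,0,0],[0,0,10,0,0,0]]}}

```text
time: 26.83
tool_pos: [0.431, -0.2603, 0.1001]
tool_rot: [-0.002, 0.113, 0.994, 0.001]
contact_force: [-0.1, 0.1, -0.1]
gripper_width: 0.585
grasp_force: 0.0
```

Request:
{"name": "play_rows", "arguments": {"commands": [[0,0,6,0,0,0],[0,0,4,0,0,0],[0,0,0,0,0,0],[0,0,0,0,0,0]]}}

```text
time: 27.17
tool_pos: [0.4328, -0.2617, 0.0938]
tool_rot: [0.001, 0.113, 0.994, -0.0]
contact_force: [-0.5, 0.0, -0.5]
gripper_width: 0.581
grasp_force: 0.0
```

Request:
{"name": "play_rows", "arguments": {"commands": [[0,0,0,0,0,0],[0,0,0,0,0,0],[0,0,0,0,0,0],[0,0,0,0,0,0],[0,0,0,0,0,0]], "hand": 0}}

```text
time: 27.58
tool_pos: [0.4327, -0.2618, 0.0938]
tool_rot: [0.001, 0.113, 0.994, -0.001]
contact_force: [-0.6, -1.2, 1.2]
gripper_width: 0.122
grasp_force: 63.3
```

Request:
{"name": "play_rows", "arguments": {"commands": [[0,0,-8,0,0,0],[0,0,-16,0,0,0],[0,0,-22,0,0,0],[0,0,-22,0,0,0],[0,0,-22,0,0,0]]}}

```text
time: 28.0
tool_pos: [0.4317, -0.2607, 0.1834]
tool_rot: [-0.001, 0.113, 0.994, 0.001]
contact_force: [0.4, -0.8, -2.5]
gripper_width: 0.124
grasp_force: 62.6
```

Request:
{"name": "play_rows", "arguments": {"commands": [[0,0,-22,0,0,4],[0,0,-22,0,0,7],[0,0,-22,0,0,7],[0,0,-22,0,0,7],[0,0,-22,0,0,7]]}}

```text
time: 28.42
tool_pos: [0.4318, -0.2608, 0.2937]
tool_rot: [-0.001, 0.385, 0.923, 0.0]
contact_force: [0.7, -0.3, -3.1]
gripper_width: 0.124
grasp_force: 62.6
```

Request:
{"name": "play_rows", "arguments": {"commands": [[0,0,-10,0,0,7],[0,0,-5,0,0,7],[0,0,0,0,0,7],[0,0,0,0,0,7],[0,0,0,0,0,7]]}}

```text
time: 28.83
tool_pos: [0.432, -0.2609, 0.3078]
tool_rot: [-0.001, 0.645, 0.764, 0.0]
contact_force: [0.2, 0.9, -3.1]
gripper_width: 0.121
grasp_force: 62.6
```

Request:
{"name": "play_rows", "arguments": {"commands": [[0,0,0,0,0,5.8],[0,0,0,0,0,0],[0,0,0,0,0,0]]}}

```text
time: 29.08
tool_pos: [0.432, -0.261, 0.3077]
tool_rot: [-0.001, 0.679, 0.734, 0.0]
contact_force: [0.4, -0.2, -2.7]
gripper_width: 0.121
grasp_force: 62.6
```

Run:
```python
from look import *
th=np.radians(4.2);C=np.array([534.2,165.6])
def w(x,y): return C+[x*np.cos(th)-y*np.sin(th),x*np.sin(th)+y*np.cos(th)]
for n,x,y in(('a',-80,38),('b',-80,-68),('c',15,-38),('d',15,68)): print(n,w(x,y))
p=w(-80,38)/1000
go(p[0],p[1],.310,94.2)
```

```text
a [451.63179033 197.63889436]
b [459.39503923  91.92355978]
c [551.94276865 128.80062282]
d [544.17951975 234.51595741]
t 29.1 tcp [ 432.  -261.   307.7] phi 94.4 tilt [-0.04  0.05] F [ 0.4 -0.2 -2.7] w 10.4 g 63
  move now [455.8  54.8  -1.9]  rz turn 0.2  | if turned first, move [456.   53.1  -2.3]
```

Request:
{"name": "play_rows", "arguments": {"commands": [[10,1.2,0,0,0,0.2],[20,2.3,0,0,0,0],[30,3.5,0,0,0,0],[34,4,0,0,0,0],[34,4,0,0,0,0]]}}

```text
time: 29.5
tool_pos: [0.4377, -0.1308, 0.308]
tool_rot: [-0.0, 0.681, 0.732, 0.0]
contact_force: [1.0, 0.3, -2.4]
gripper_width: 0.119
grasp_force: 62.6
```

Request:
{"name": "play_rows", "arguments": {"commands": [[34,4,0,0,0,0],[34,4,0,0,0,0],[34,4,0,0,0,0],[34,4,0,0,0,0],[34,4,0,0,0,0]]}}

```text
time: 29.92
tool_pos: [0.4454, 0.0407, 0.3082]
tool_rot: [-0.0, 0.681, 0.732, 0.0]
contact_force: [1.4, -0.9, -2.2]
gripper_width: 0.122
grasp_force: 62.6
```

Request:
{"name": "play_rows", "arguments": {"commands": [[34,4,0,0,0,0],[34,4,0,0,0,0],[34,4,0,0,0,0],[24,2.8,0,0,0,0],[16,1.9,0,0,0,0]]}}

```text
time: 30.33
tool_pos: [0.4516, 0.1842, 0.308]
tool_rot: [-0.001, 0.68, 0.733, 0.0]
contact_force: [0.5, -1.3, -3.3]
gripper_width: 0.123
grasp_force: 62.6
```

Request:
{"name": "play_rows", "arguments": {"commands": [[10,1.2,0,0,0,0],[6,0.7,0,0,0,0],[0,0,0,0,0,0],[0,0,0,0,0,0]]}}

```text
time: 30.67
tool_pos: [0.4534, 0.1969, 0.308]
tool_rot: [0.0, 0.682, 0.732, -0.0]
contact_force: [0.6, -0.5, -2.1]
gripper_width: 0.123
grasp_force: 62.6
```

Run:
```python
from look import *
go(.4516,.1976,.310,94.2)
dt=grab('top','t6'); ds=grab('scene','s6'); go(.4516,.1976,.280,94.2)
im=dt['image']
# carton as seen now: far rim edge, right edge, near edge
T,e=refine(im,[(160.5,160),(233,154),(241,247),(167.3,254)],3); print(np.round(T,1).tolist(),e)
a=crop('t6',150,135,250,265,4); b=crop('s6',235,100,335,230,4)
cv2.imwrite('pics/v6.png',np.hstack([a,b]))
```

```text
t 30.7 tcp [453.4 196.9 308. ] phi 94.1 tilt [-0.02 -0.03] F [ 0.6 -0.5 -2.1] w 10.5 g 63
  move now [ 0.8 -1.7 -2. ]  rz turn -0.1  | if turned first, move [ 0.8 -1.7 -2. ]
t 30.8 tcp [453.5 196.5 308.1] phi 94.0 tilt [ 0.   -0.02] F [ 0.4 -0.1 -2.3] w 10.5 g 63
  move now [ 1.3 -1.9 28.1]  rz turn -0.2  | if turned first, move [ 1.3 -1.8 28.1]
[[158.60000610351562, 158.1999969482422], [231.89999389648438, 152.0], [240.1999969482422, 244.89999389648438], [167.8000030517578, 253.0]] [np.float64(0.42), np.float64(0.22), np.float64(0.17), np.float64(0.69)]
```

View pics/v6.png

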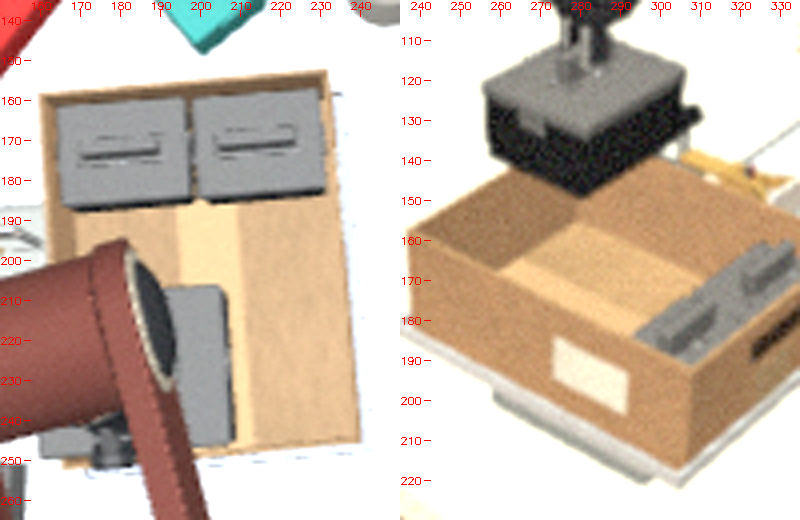

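Top view: e and f sit flat along the far wall. Box a hovers with its visible lid edge at (206,206.5)–(208,245.5). The carton shifted about 5 mm (now (158.6,158.2), (231.9,152), (240.2,244.9)), so I'll measure a relative to it.

Run:
```python
from look import *
d=np.load('pics/t6.npz');im=d['image']
th=np.radians(4.2); rot=np.array([[np.cos(th),np.sin(th)],[-np.sin(th),np.cos(th)]])
# carton: far, right, near edges -> outer rim
T=[onz(d,*p,.182)[:2] for p in((158.6,158.2),(231.9,152),(240.2,244.9))]
u=T[1]-T[2];v=T[0]-T[1]; print('len',np.linalg.norm(u),np.linalg.norm(v),'yaw',np.degrees(np.arctan2(u[1],u[0])),np.degrees(np.arctan2(-v[0],v[1])))
C=(T[0]+T[2])/2; print('carton meas',C)
zl=.308-.0938+.07
R=edge(im,(205.8,208),(208,244),3);B=edge(im,(196,246.8),(207,245.8),2);U=edge(im,(194,206.8),(203,206.3),2)
tr,br=isect(R,U),isect(R,B);print(tr,br,R[2],B[2],U[2])
P,Q=onz(d,*tr,zl)[:2],onz(d,*br,zl)[:2];print('w',np.linalg.norm(P-Q)); m=(P+Q)/2
l=rot@(m-C)*1000; print('a edge-mid local',l,' a centre local',l+[0,65])
s=manip.state()['tool_pos'][:2]*1000; print('tcp',s)
# e,f lids, z .151
for n,poly in(('e',[(164.5,162),(196,159.5),(197.5,183.5),(166,186.5)]),('f',[(198.5,159.5),(229,157),(231,181),(200,184)])):
    pts,e=refine(im,poly,2.5); c=np.mean([onz(d,*p,.152)[:2] for p in pts],0); print(n,np.round(pts,1).tolist(),e,'world',c,'local',rot@(c-C)*1000)
```

```text
len 0.28112590563642176 0.2217681209211613 yaw 4.6915746260409135 4.487737055313112
carton meas [0.53333639 0.16764662]
[206.24039 205.76581] [209.2466  247.73201] 0.2570920946312059 0.7564300594058879 0.09261394358755501
w 0.1135626150055364
a edge-mid local [-82.41802058 -30.96977478]  a centre local [-82.41802058  34.03022522]
tcp [453.5359506  196.47660808]
e [[164.0, 161.1999969482422], [195.1999969482422, 158.89999389648438], [197.0, 185.89999389648438], [165.60000610351562, 188.10000610351562]] [np.float64(0.14), np.float64(0.09), np.float64(0.14), np.float64(0.22)] world [0.62268323 0.22878599] local [93.58463905 54.43157337]
f [[198.3000030517578, 159.0], [230.60000610351562, 156.8000030517578], [234.10000610351562, 183.39999389648438], [198.8000030517578, 186.1999969482422]] [np.float64(0.13), np.float64(0.08), np.float64(0.14), np.float64(0.15)] world [0.62852134 0.12099618] local [ 91.51273791 -53.49634145]
```

Request:
{"name": "play_rows", "arguments": {"commands": [[2,1.5,4,0,0,-0.4],[2,1.5,10,0,0,0],[0,0,12,0,0,0],[0,0,10,0,0,0],[0,0,4,0,0,0]]}}

```text
time: 31.18
tool_pos: [0.455, 0.201, 0.2647]
tool_rot: [-0.001, 0.679, 0.734, -0.002]
contact_force: [-0.7, -1.4, 0.4]
gripper_width: 0.119
grasp_force: 63.1
```

Request:
{"name": "play_rows", "arguments": {"commands": [[0,0,5,0,0,0],[0,0,6,0,0,0],[0,0,6,0,0,0],[0,0,4,0,0,0],[0,0,0,0,0,0]]}}

```text
time: 31.6
tool_pos: [0.4576, 0.2002, 0.2519]
tool_rot: [0.003, 0.679, 0.734, 0.001]
contact_force: [-5.7, -9.6, 15.5]
gripper_width: 0.122
grasp_force: 66.3
```

Request:
{"name": "play_rows", "arguments": {"commands": [[0,0,6,0,0,0],[0,0,6,0,0,0],[0,0,6,0,0,0],[0,0,4,0,0,0],[0,0,0,0,0,0]]}}

```text
time: 32.02
tool_pos: [0.4576, 0.1992, 0.2261]
tool_rot: [0.004, 0.679, 0.734, -0.001]
contact_force: [1.3, -8.1, 2.9]
gripper_width: 0.121
grasp_force: 65.9
```

Request:
{"name": "play_rows", "arguments": {"commands": [[-2,0,0,0,0,0],[-1.5,0,0,0,0,0],[0,0,0,0,0,0],[0,0,0,0,0,0]]}}

```text
time: 32.35
tool_pos: [0.4578, 0.1958, 0.2265]
tool_rot: [0.003, 0.679, 0.734, -0.001]
contact_force: [1.2, -8.4, 1.6]
gripper_width: 0.121
grasp_force: 65.8
```

Run:
```python
from look import *
go(.4516,.1976,.180,94.2)
```

```text
t 32.4 tcp [457.8 195.8 226.5] phi 94.4 tilt [ 0.21 -0.31] F [ 1.2 -8.4  1.6] w 10.3 g 66
  move now [ 2.5 -6.2 46.4]  rz turn 0.2  | if turned first, move [ 2.2 -6.1 46.5]
```

Run:
```python
from look import *
ds=grab('scene','s7');dt=grab('top','t7')
a=crop('t7',150,135,250,265,4); b=crop('s7',235,100,335,230,4)
cv2.imwrite('pics/v7.png',np.hstack([a,b]))
```

```text
(no output)
```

View pics/v7.png

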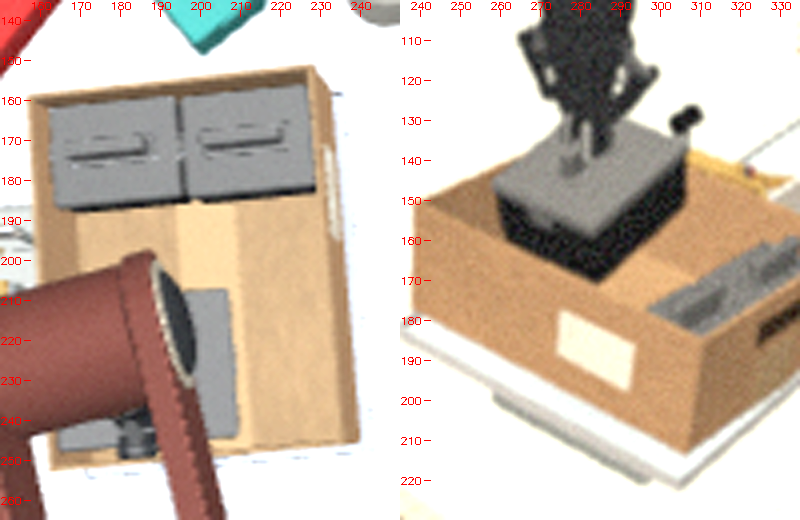

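The carton is being tipped: box a presses its +y wall, and the carton's -y outer wall is now visible at (233,180). I'll ease box a back towards -y.

Request:
{"name": "play_rows", "arguments": {"commands": [[-2,0,0,0,0,0],[-2,0,0,0,0,0],[0,0,0,0,0,0],[0,0,0,0,0,0]]}}

```text
time: 32.78
tool_pos: [0.4581, 0.1918, 0.2265]
tool_rot: [0.003, 0.679, 0.734, -0.001]
contact_force: [1.0, -8.3, 1.9]
gripper_width: 0.125
grasp_force: 65.8
```

Request:
{"name": "play_rows", "arguments": {"commands": [[-2,0,0,0,0,0],[-2,0,0,0,0,0],[0,0,0,0,0,0],[0,0,0,0,0,0]]}}

```text
time: 33.12
tool_pos: [0.4582, 0.1881, 0.2262]
tool_rot: [0.003, 0.679, 0.734, -0.001]
contact_force: [0.2, -6.8, 0.9]
gripper_width: 0.12
grasp_force: 65.5
```

Request:
{"name": "play_rows", "arguments": {"commands": [[-2,0,0,0,0,0],[-1,0,0,0,0,0],[0,0,0,0,0,0],[0,0,0,0,0,0]]}}

```text
time: 33.45
tool_pos: [0.4572, 0.1872, 0.2248]
tool_rot: [-0.0, 0.679, 0.734, -0.0]
contact_force: [-0.5, 0.1, -2.1]
gripper_width: 0.12
grasp_force: 65.1
```

```bash
cat > car.py <<'E'
from look import *
def carton(im,d,near=True):
    L=[edge(im,(159,159),(231,153),5),edge(im,(232.5,153),(240.5,245),5),edge(im,(215,248.5),(238,246.5),4)]
    p=[isect(L[0],L[1]),isect(L[1],L[2])]; W=[onz(d,*q,.182)[:2] for q in p]; u=W[0]-W[1]; n=np.linalg.norm(u); u/=n; v=np.array([-u[1],u[0]])
    C=(W[0]+W[1])/2+v*.11; print('carton corners',np.round(p,1).tolist(),'spread',[round(float(l[2]),2) for l in L],'len %.3f'%n,'C',(C*1000).round(1),'yaw %.1f'%np.degrees(np.arctan2(u[1],u[0]))); return C,np.array([u,v])
def lid(im,d,poly,z,C,M,r=2.5):
    pts,e=refine(im,poly,r); c=np.mean([onz(d,*p,z)[:2] for p in pts],0); print(np.round(pts,1).tolist(),[float(x) for x in e],'world',(c*1000).round(1),'local',(M@(c-C)*1000).round(1))
E
python3 - <<'E'
from car import *
go(.4516,.1976,.180,94.2)
d=grab('top','t8');im=d['image'];C,M=carton(im,d)
lid(im,d,[(164,161.2),(195.2,158.9),(197,184.5),(165.6,187)],.152,C,M,4)
lid(im,d,[(198.3,159),(230.6,156.8),(232.5,182),(198.8,185)],.152,C,M,4)
zl=manip.state()['tool_pos'][2]-.0938+.07
R=edge(im,(211,212),(213,244),6,0);U=edge(im,(202,207.5),(208,207),4);B=edge(im,(200,246.5),(210,245.5),4);print(R,U,B)
tr,br=isect(R,U),isect(R,B);P,Q=onz(d,*tr,zl)[:2],onz(d,*br,zl)[:2];print(tr,br,np.linalg.norm(P-Q),'edge mid local',M@((P+Q)/2-C)*1000)
dd=np.load('pics/t6.npz');carton(dd['image'],dd);dd=np.load('pics/top0.npz');carton(dd['image'],dd)
cv2.imwrite('pics/v8.png',crop('t8',150,140,250,260,5))
E
```

```text
t 33.5 tcp [457.2 187.2 224.8] phi 94.5 tilt [-0.02  0.01] F [-0.5  0.1 -2.1] w 10.3 g 65
  move now [10.8 -4.7 44.8]  rz turn 0.3  | if turned first, move [10.8 -4.8 44.8]
carton corners [[232.1999969482422, 152.60000610351562], [240.3000030517578, 245.5]] spread [0.17, 0.11, 0.09] len 0.281 C [531.3 166.1] yaw 4.6
[[159.89999389648438, 157.0], [195.0, 156.3000030517578], [197.10000610351562, 185.8000030517578], [161.60000610351562, 188.5]] [0.17, 0.02, 0.14, 0.06] world [627.8 235.1] local [101.7  61.1]
[[194.89999389648438, 155.1999969482422], [232.6999969482422, 152.6999969482422], [234.8000030517578, 183.6999969482422], [197.1999969482422, 186.1999969482422]] [0.08, 0.29, 0.14, 0.06] world [634.5 122.7] local [ 99.4 -51.5]
(array([211.53596, 228.59119], dtype=float32), array([ 0.00278325, -0.9999961 ], dtype=float32), np.float64(0.14631356832388748)) (array([204.63814, 206.50247], dtype=float32), array([ 0.99638754, -0.08492254], dtype=float32), np.float64(0.08368764001468203)) (array([205.1913 , 246.73462], dtype=float32), array([ 0.62804055, -0.7781806 ], dtype=float32), np.float64(0.47085606094061716))
[211.59909 205.90918] [211.50725 238.90877] 0.09623860071433323 edge mid local [-65.46852705 -32.75667512]
carton corners [[231.8000030517578, 151.8000030517578], [240.3000030517578, 244.89999389648438]] spread [0.38, 0.25, 0.13] len 0.282 C [533.1 166.8] yaw 4.8
carton corners [[233.39999389648438, 153.60000610351562], [241.5, 248.6999969482422]] spread [0.3, 0.22, 0.09] len 0.287 C [525.3 162.7] yaw 4.5
```

View pics/v8.png

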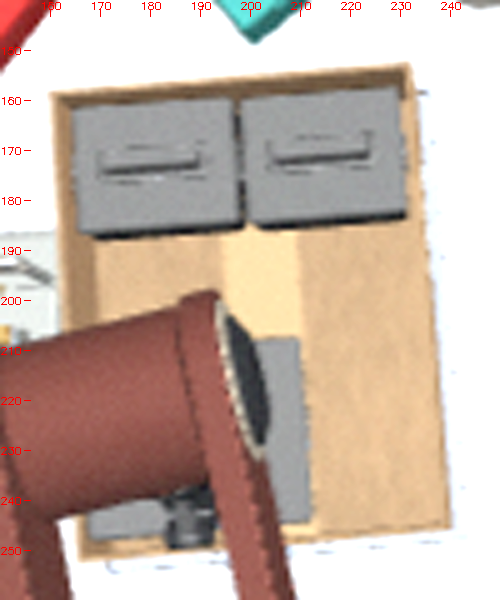

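Flat again: carton corners (232,152.6) and (240.3,245.5). Box a's lid corners are at about (210,207), (212.3,244) and (168,247.5), so it now clears the +y wall.

Run:
```python
from car import *
d=np.load('pics/t8.npz');C,M=carton(d['image'],d)
for k,o in((0.4,0),):
  P=[onz(d,u-k,v-k,.2)[:2] for u,v in((210,207),(212.3,244),(168,247.5))]
  print([(M@(p-C)*1000).round(1) for p in P],'centre',M@((P[0]+P[2])/2-C)*1000)
for p in((78,108),(231,98),(242,226),(82,237),(243,101),(397,86),(407,215),(252,228)): 
  print((M@(onz(d,150+p[0]/5-.4,140+p[1]/5-.4,.152)[:2]-C)*1000).round(1))
```

```text
carton corners [[232.1999969482422, 152.60000610351562], [240.3000030517578, 245.5]] spread [0.17, 0.11, 0.09] len 0.281 C [531.3 166.1] yaw 4.6
[array([-18.9, -30.6]), array([-127. ,  -28.8]), array([-125.2,   99.3])] centre [-72.04021647  34.37591426]
[138.5  99.3]
[136.5   4.9]
[55.9  4.1]
[ 57.9 102.1]
[134.   -2.4]
[135.1 -98.2]
[ 53.7 -97.6]
[54.2 -2. ]
```

Request:
{"name": "play_rows", "arguments": {"commands": [[0,-2.5,0,0,0,0],[0,-2.5,0,0,0,0],[0,-2,0,0,0,0],[0,0,0,0,0,0],[0,0,0,0,0,0]]}}

```text
time: 33.92
tool_pos: [0.45, 0.1866, 0.225]
tool_rot: [-0.0, 0.679, 0.734, -0.0]
contact_force: [-0.8, -0.5, -1.8]
gripper_width: 0.121
grasp_force: 65.1
```

Request:
{"name": "play_rows", "arguments": {"commands": [[0,0,6,0,0,0],[0,0,8,0,0,0],[0,0,8,0,0,0],[0,0,6,0,0,0],[0,0,3,0,0,0]]}}

```text
time: 34.33
tool_pos: [0.4497, 0.1865, 0.1922]
tool_rot: [-0.001, 0.679, 0.734, -0.001]
contact_force: [1.0, -0.2, -2.7]
gripper_width: 0.122
grasp_force: 65.1
```

Request:
{"name": "play_rows", "arguments": {"commands": [[0,0,3,0,0,0],[0,0,3,0,0,0],[0,0,2,0,0,0],[0,0,0,0,0,0],[0,0,0,0,0,0]]}}

```text
time: 34.75
tool_pos: [0.4504, 0.1866, 0.1863]
tool_rot: [0.0, 0.679, 0.734, 0.0]
contact_force: [-0.2, -0.1, -2.3]
gripper_width: 0.118
grasp_force: 65.3
```

Request:
{"name": "play_rows", "arguments": {"commands": [[0,0,2,0,0,0],[0,0,1,0,0,0],[0,0,0,0,0,0],[0,0,0,0,0,0]]}}

```text
time: 35.08
tool_pos: [0.4507, 0.187, 0.1848]
tool_rot: [0.0, 0.679, 0.734, 0.001]
contact_force: [-2.6, 0.4, 5.2]
gripper_width: 0.119
grasp_force: 66.2
```

Request:
{"name": "play_rows", "arguments": {"commands": [[0,0,1,0,0,0],[0,0,0,0,0,0],[0,0,0,0,0,0]]}}

```text
time: 35.33
tool_pos: [0.4508, 0.187, 0.1843]
tool_rot: [0.0, 0.679, 0.734, 0.001]
contact_force: [-4.3, 1.1, 7.7]
gripper_width: 0.122
grasp_force: 66.5
```

Request:
{"name": "play_rows", "arguments": {"commands": [[0,0,1,0,0,0],[0,0,0,0,0,0],[0,0,0,0,0,0]]}}

```text
time: 35.58
tool_pos: [0.4509, 0.1871, 0.184]
tool_rot: [0.0, 0.679, 0.734, 0.001]
contact_force: [-5.5, 1.8, 10.1]
gripper_width: 0.123
grasp_force: 66.9
```

Request:
{"name": "play_rows", "arguments": {"commands": [[0,0,-1.5,0,0,0],[0,0,0,0,0,0],[0,0,0,0,0,0]]}}

```text
time: 35.83
tool_pos: [0.4508, 0.187, 0.1845]
tool_rot: [0.0, 0.679, 0.734, 0.001]
contact_force: [-4.0, 1.3, 6.6]
gripper_width: 0.123
grasp_force: 66.3
```

Request:
{"name": "play_rows", "arguments": {"commands": [[0,0,0,0,0,0],[0,0,0,0,0,0],[0,0,0,0,0,0],[0,0,-6,0,0,0],[0,0,-14,0,0,0]], "hand": 32}}

```text
time: 36.25
tool_pos: [0.4491, 0.1861, 0.2007]
tool_rot: [-0.001, 0.679, 0.734, -0.002]
contact_force: [-0.1, 0.6, -0.2]
gripper_width: 0.373
grasp_force: 0.0
```

Request:
{"name": "play_rows", "arguments": {"commands": [[0,0,-22,0,0,0],[0,0,-28,0,0,0],[0,0,-22,0,0,0],[0,0,-10,0,0,0],[0,0,0,0,0,0]]}}

```text
time: 36.67
tool_pos: [0.4517, 0.1869, 0.2881]
tool_rot: [0.002, 0.679, 0.734, 0.002]
contact_force: [0.0, -0.2, 0.2]
gripper_width: 0.378
grasp_force: 0.0
```

Request:
{"name": "play_rows", "arguments": {"commands": [[-15,0,0,0,0,0],[-35,0,0,0,0,0],[-35,0,0,0,0,0],[-35,0,0,0,0,0],[-35,0,0,0,0,0]], "hand": 50}}

```text
time: 37.08
tool_pos: [0.4615, 0.0307, 0.2825]
tool_rot: [-0.001, 0.679, 0.734, -0.001]
contact_force: [0.6, -0.1, 0.6]
gripper_width: 0.585
grasp_force: 0.0
```

Request:
{"name": "play_rows", "arguments": {"commands": [[-35,0,0,0,0,0],[-35,0,0,0,0,0],[-35,0,0,0,0,0],[-20,0,0,0,0,0],[0,0,0,0,0,0]]}}

```text
time: 37.5
tool_pos: [0.4713, -0.0957, 0.2822]
tool_rot: [-0.001, 0.681, 0.732, -0.001]
contact_force: [0.2, 0.2, 0.3]
gripper_width: 0.588
grasp_force: 0.0
```

Run:
```python
from car import *
go(.424,-.114,.28,182.5)
mat('t9')
d=np.load('pics/t9.npz');im=d['image'];C,M=carton(im,d)
lid(im,d,[(165.8,160.5),(196.5,159),(198,184.7),(167,187)],.152,C,M,1.5)
lid(im,d,[(198.2,160),(229,157),(231,182.5),(200,185)],.152,C,M,1.5)
ds=grab('scene','s9')
a=crop('t9',150,140,250,260,4); b=crop('s9',235,110,335,230,4)
cv2.imwrite('pics/v9.png',np.hstack([a,b]))
```

```text
t 37.5 tcp [471.3 -95.7 282.2] phi 94.2 tilt [-0.2 -0. ] F [0.2 0.2 0.3] w 50.2 g 0
  move now [-14.8 -48.5   2.4]  rz turn -88.3  | if turned first, move [ 48.1 -16.2   2.2]
lid px [290.5 243. ] xy [ 411. -116.] L,W [0.11  0.076] ang -1.5
lid px [371.8 236. ] xy [ 430. -384.] L,W [0.085 0.074] ang 82.2
lid px [288.3 190.5] xy [ 584. -113.] L,W [0.163 0.081] ang -12.6
carton corners [[232.5, 152.39999389648438], [240.0, 245.60000610351562]] spread [0.3, 0.13, 0.12] len 0.282 C [532.4 166.2] yaw 4.2
[[164.3000030517578, 159.89999389648438], [200.0, 159.60000610351562], [195.1999969482422, 186.1999969482422], [165.5, 188.10000610351562]] [0.58, 0.52, 0.19, 0.0] world [622.9 226.3] local [94.6 53.3]
[[198.0, 159.8000030517578], [229.3000030517578, 156.6999969482422], [232.6999969482422, 183.89999389648438], [199.8000030517578, 186.10000610351562]] [0.12, 0.24, 0.17, 0.14] world [627.6 122.5] local [ 91.7 -50.5]
```

View pics/v9.png

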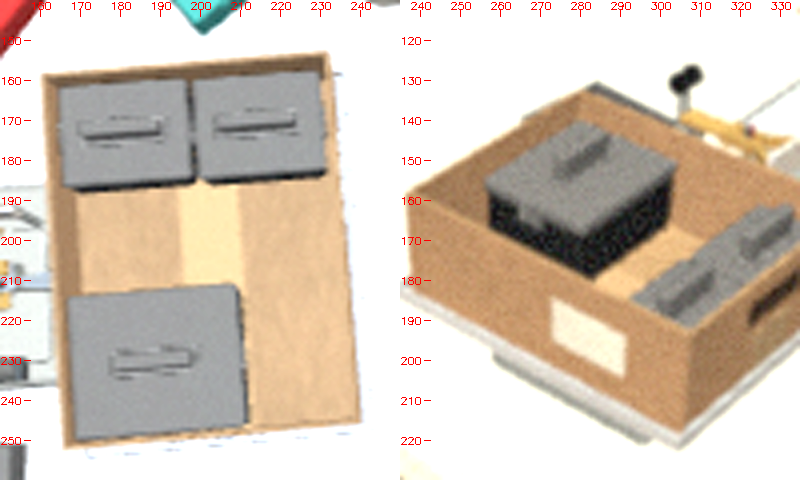

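The carton is level. Box a is flat in the near-left corner (right lid edge (209,211)–(211.5,246.5)). The near-right bay is free for b, and the middle row for c and d.

Run:
```python
from car import *
d=np.load('pics/t9.npz');im=d['image'];C,M=carton(im,d)
lid(im,d,[(167.5,214),(209,210.8),(211.7,246.5),(169,249.5)],.157,C,M,2)
pts,_=refine(im,[(167.5,214),(209,210.8),(211.7,246.5),(169,249.5)],2)
print([(M@(onz(d,*p,.157)[:2]-C)*1000).round(1) for p in pts])
T=np.load('pics/top0.npz');im=T['image']
for n,poly,z in(('c',[(280,169),(300,168),(302.5,206),(282,207)],.06),('b',[(279,222.5),(299,222),(301.5,255),(281,256.)],.065),('d',[(365,226),(385,228.5),(383,248),(363.5,245)],.07)):
    p,e=refine(im,poly,2); q=np.array([onz(T,*x,z)[:2] for x in p])*1000; print(n,q.mean(0).round(1),e)
    d3=np.load('pics/t9.npz'); p,e=refine(d3['image'],poly,2); q=np.array([onz(d3,*x,z)[:2] for x in p])*1000; print('   now',q.mean(0).round(1),e)
```

```text
carton corners [[232.5, 152.39999389648438], [240.0, 245.60000610351562]] spread [0.3, 0.13, 0.12] len 0.282 C [532.4 166.2] yaw 4.2
[[168.10000610351562, 213.0], [209.6999969482422, 209.6999969482422], [212.5, 247.89999389648438], [166.3000030517578, 251.8000030517578]] [0.24, 0.16, 0.23, 0.24] world [446.8 199.8] local [-82.9  39.8]
[array([-24.8,  99.9]), array([-25.4, -26.4]), array([-140.9,  -26.4]), array([-140.7,  111.9])]
c [ 588.5 -122.2] [np.float64(0.12), np.float64(0.2), np.float64(0.12), np.float64(0.19)]
   now [ 588.5 -122.1] [np.float64(0.1), np.float64(0.3), np.float64(0.57), np.float64(0.1)]
b [ 418.1 -113.3] [np.float64(0.09), np.float64(0.23), np.float64(0.21), np.float64(0.12)]
   now [ 417.2 -114.9] [np.float64(0.45), np.float64(0.22), np.float64(0.13), np.float64(0.42)]
d [ 422.2 -390.1] [np.float64(0.13), np.float64(0.21), np.float64(0.26), np.float64(0.12)]
   now [ 422.2 -390.6] [np.float64(0.13), np.float64(0.21), np.float64(0.27), np.float64(0.17)]
```

Request:
{"name": "play_rows", "arguments": {"commands": [[0,0,0,0,0,-4],[0,0,0,0,0,-7],[0,0,0,0,0,-7],[0,0,0,0,0,-7],[0,0,0,0,0,-7]]}}

```text
time: 38.02
tool_pos: [0.4718, -0.091, 0.2836]
tool_rot: [-0.001, 0.447, 0.895, 0.0]
contact_force: [-0.2, -0.3, -0.0]
gripper_width: 0.586
grasp_force: 0.0
```

Request:
{"name": "play_rows", "arguments": {"commands": [[0,0,0,0,0,-7],[0,0,0,0,0,-7],[0,0,0,0,0,-7],[0,0,0,0,0,-7],[0,0,0,0,0,-7]]}}

```text
time: 38.43
tool_pos: [0.4718, -0.0909, 0.2836]
tool_rot: [-0.001, 0.157, 0.988, 0.0]
contact_force: [-0.2, -0.3, 0.4]
gripper_width: 0.583
grasp_force: 0.0
```

Request:
{"name": "play_rows", "arguments": {"commands": [[0,0,0,0,0,-7],[0,0,0,0,0,-7],[0,0,0,0,0,-7.1],[0,0,0,0,0,0]]}}

```text
time: 38.77
tool_pos: [0.4718, -0.0911, 0.2837]
tool_rot: [-0.001, -0.024, 1.0, 0.0]
contact_force: [-0.0, 0.1, 0.7]
gripper_width: 0.586
grasp_force: 0.0
```

Request:
{"name": "play_rows", "arguments": {"commands": [[12,-4,10,0,0,0],[20,-6,20,0,0,0],[12,-4,25,0,0,0],[6,-2,20,0,0,0],[0,0,10,0,0,0]]}}

```text
time: 39.18
tool_pos: [0.4206, -0.1096, 0.196]
tool_rot: [-0.002, -0.021, 1.0, 0.001]
contact_force: [-0.3, 0.6, 0.1]
gripper_width: 0.587
grasp_force: 0.0
```

Request:
{"name": "play_rows", "arguments": {"commands": [[0,0,20,0,0,0],[0,0,5,0,0,0],[0,0,0,0,0,0],[0,0,0,0,0,0],[0,0,0,0,0,0]]}}

```text
time: 39.6
tool_pos: [0.4238, -0.1109, 0.1761]
tool_rot: [0.001, -0.022, 1.0, -0.0]
contact_force: [-0.1, 0.5, 0.8]
gripper_width: 0.584
grasp_force: 0.0
```

Run:
```python
from car import *
go(.422,-.1135,.0875,182.5)
```

```text
t 39.6 tcp [ 423.8 -110.9  176.1] phi -177.4 tilt [ 0.11 -0.05] F [-0.1  0.5  0.8] w 49.9 g 0
  move now [ 2.1 -2.5 88.5]  rz turn 0.1  | if turned first, move [ 1.9 -2.5 88.6]
```

Request:
{"name": "play_rows", "arguments": {"commands": [[1,-2.5,8,0,0,0],[0,0,18,0,0,0],[0,0,20,0,0,0],[0,0,18,0,0,0],[0,0,12,0,0,0]]}}

```text
time: 40.02
tool_pos: [0.4215, -0.1133, 0.0971]
tool_rot: [-0.0, -0.022, 1.0, 0.0]
contact_force: [-0.1, 0.5, -0.1]
gripper_width: 0.584
grasp_force: 0.0
```

Request:
{"name": "play_rows", "arguments": {"commands": [[0,0,7,0,0,0],[0,0,3.5,0,0,0],[0,0,0,0,0,0],[0,0,0,0,0,0]]}}

```text
time: 40.35
tool_pos: [0.4225, -0.1137, 0.0889]
tool_rot: [0.001, -0.022, 1.0, -0.0]
contact_force: [0.6, 0.1, 0.7]
gripper_width: 0.584
grasp_force: 0.0
```

Request:
{"name": "play_rows", "arguments": {"commands": [[0,0,0,0,0,0],[0,0,0,0,0,0],[0,0,0,0,0,0],[0,0,0,0,0,0],[0,0,0,0,0,0]], "hand": 0}}

```text
time: 40.77
tool_pos: [0.4224, -0.1136, 0.0888]
tool_rot: [0.001, -0.022, 1.0, -0.0]
contact_force: [1.1, -1.1, 2.3]
gripper_width: 0.121
grasp_force: 63.4
```

Request:
{"name": "play_rows", "arguments": {"commands": [[0,0,-8,0,0,0],[0,0,-16,0,0,0],[0,0,-22,0,0,0],[0,0,-22,0,0,0],[0,0,-22,0,0,0]]}}

```text
time: 41.18
tool_pos: [0.4214, -0.1131, 0.1788]
tool_rot: [-0.001, -0.022, 1.0, 0.0]
contact_force: [-0.0, -0.3, -1.8]
gripper_width: 0.125
grasp_force: 63.0
```

Request:
{"name": "play_rows", "arguments": {"commands": [[0,0,-22,0,0,0],[0,0,-22,0,0,0],[0,0,-22,0,0,0],[0,0,-22,0,0,0],[0,0,-22,0,0,-2]]}}

```text
time: 41.6
tool_pos: [0.4214, -0.1131, 0.2892]
tool_rot: [-0.0, -0.04, 0.999, 0.0]
contact_force: [0.5, -0.0, -1.2]
gripper_width: 0.12
grasp_force: 63.0
```

Request:
{"name": "play_rows", "arguments": {"commands": [[0,0,-12,0,0,0],[0,0,-4,0,0,0],[0,0,0,0,0,0],[0,0,0,0,0,0]]}}

```text
time: 41.93
tool_pos: [0.4215, -0.1132, 0.3028]
tool_rot: [-0.001, -0.04, 0.999, 0.0]
contact_force: [0.2, 0.8, -1.9]
gripper_width: 0.125
grasp_force: 63.1
```

Run:
```python
from car import *
go(.4616,.0947,.300,184.3)
```

```text
t 41.9 tcp [ 421.5 -113.2  302.8] phi -175.5 tilt [-0.1   0.05] F [ 0.2  0.8 -1.9] w 10.7 g 63
  move now [-56.4 204.    2.9]  rz turn 0.2  | if turned first, move [-55.5 204.3   2.8]
```

Request:
{"name": "play_rows", "arguments": {"commands": [[-2.7,10,0,0,0,0.2],[-6.8,25,0,0,0,0],[-9.3,34,0,0,0,0],[-9.3,34,0,0,0,0],[-9.3,34,0,0,0,0]]}}

```text
time: 42.35
tool_pos: [0.448, 0.0275, 0.3018]
tool_rot: [-0.002, -0.037, 0.999, 0.0]
contact_force: [1.1, -0.7, -1.5]
gripper_width: 0.123
grasp_force: 63.0
```

Request:
{"name": "play_rows", "arguments": {"commands": [[-9.3,34,0,0,0,0],[-5.5,20,0,0,0,0],[-2.5,9,0,0,0,0],[-1.1,4.3,0,0,0,0],[0,0,0,0,0,0]]}}

```text
time: 42.77
tool_pos: [0.4616, 0.0947, 0.3027]
tool_rot: [-0.001, -0.038, 0.999, -0.0]
contact_force: [-1.0, 0.5, -2.0]
gripper_width: 0.121
grasp_force: 63.0
```

Request:
{"name": "play_rows", "arguments": {"commands": [[0,0,0,0,0,0],[0,0,0,0,0,0]]}}

```text
time: 42.93
tool_pos: [0.4619, 0.0935, 0.3038]
tool_rot: [-0.0, -0.037, 0.999, -0.0]
contact_force: [-0.6, 0.0, -2.1]
gripper_width: 0.123
grasp_force: 63.0
```

Run:
```python
from car import *
go(.4616,.0947,.270,184.3)
d=grab('top','t10'); d9=np.load('pics/t9.npz'); im=d['image']; C,M=carton(im,d)
# does a lid still read as before; where does held lid show (z lid)
zl=manip.state()['tool_pos'][2]-.0888+.065
th=np.radians(4.3)
for n,(x,y) in dict(FL=(55,35),FR=(55,-35),NR=(-55,-35),NL=(-55,35)).items():
    print(n,proj(d,[.4616-.004+(x*np.cos(th)-y*np.sin(th))/1000,.0942+(x*np.sin(th)+y*np.cos(th))/1000,zl]).round(1))
g=im.mean(2); 
for r in(205,212,220,230,240): print(r,g[r,195:250].astype(int).tolist())
```

```text
t 42.9 tcp [461.9  93.5 303.8] phi -175.7 tilt [-0.03 -0.03] F [-0.6  0.  -2.1] w 10.5 g 63
  move now [ 0.2  1.3 33.8]  rz turn -0.0  | if turned first, move [ 0.2  1.3 33.8]
carton corners [[231.1999969482422, 152.5], [245.60000610351562, 244.1999969482422]] spread [0.02, 0.75, 0.26] len 0.280 C [526.1 159. ] yaw 8.4
FL [207. 206.]
FR [232.6 203.8]
NR [235.9 244.1]
NL [210.  246.4]
205 [58, 59, 60, 58, 57, 61, 57, 57, 57, 59, 62, 57, 59, 59, 60, 60, 61, 61, 59, 59, 58, 60, 59, 59, 59, 60, 58, 61, 57, 58, 61, 60, 60, 58, 56, 47, 51, 59, 61, 63, 61, 62, 64, 64, 85, 81, 53, 32, 34, 154, 187, 188, 189, 192, 190]
212 [66, 66, 66, 65, 65, 66, 67, 65, 64, 67, 66, 67, 65, 66, 63, 65, 64, 64, 66, 65, 67, 65, 66, 67, 66, 62, 65, 63, 66, 65, 64, 66, 66, 67, 61, 52, 43, 62, 68, 69, 66, 63, 64, 68, 77, 101, 77, 38, 28, 29, 156, 187, 185, 186, 185]
220 [65, 65, 69, 66, 64, 65, 64, 67, 66, 65, 66, 65, 66, 63, 65, 67, 60, 66, 66, 63, 65, 64, 64, 65, 63, 63, 65, 63, 65, 62, 64, 64, 61, 67, 64, 52, 39, 60, 69, 67, 68, 63, 69, 70, 70, 127, 94, 33, 33, 31, 87, 164, 188, 192, 193]
230 [52, 53, 51, 50, 51, 51, 47, 50, 49, 51, 52, 49, 49, 48, 49, 49, 50, 49, 51, 45, 49, 47, 47, 49, 47, 48, 46, 48, 47, 49, 48, 47, 46, 48, 44, 51, 45, 45, 60, 70, 69, 67, 65, 66, 64, 60, 78, 52, 119, 177, 190, 193, 193, 191, 189]
240 [81, 98, 98, 99, 99, 98, 98, 99, 100, 98, 98, 99, 98, 98, 99, 84, 86, 94, 96, 100, 98, 97, 98, 100, 99, 99, 98, 99, 100, 97, 99, 98, 98, 100, 100, 99, 99, 72, 63, 70, 68, 68, 66, 67, 67, 71, 72, 147, 178, 182, 187, 189, 192, 196, 192]
```

Request:
{"name": "play_rows", "arguments": {"commands": [[0.2,1.2,4,0,0,0],[0,0,10,0,0,0],[0,0,12,0,0,0],[0,0,8,0,0,0],[0,0,3,0,0,0]]}}

```text
time: 43.4
tool_pos: [0.4605, 0.0956, 0.264]
tool_rot: [-0.002, -0.038, 0.999, -0.0]
contact_force: [0.0, 0.3, -1.2]
gripper_width: 0.12
grasp_force: 63.0
```

Request:
{"name": "play_rows", "arguments": {"commands": [[0,0,4,0,0,0],[0,0,5,0,0,0],[0,0,5,0,0,0],[0,0,0,0,0,0]]}}

```text
time: 43.73
tool_pos: [0.4613, 0.0958, 0.2519]
tool_rot: [-0.001, -0.038, 0.999, -0.0]
contact_force: [-0.3, 0.1, -1.5]
gripper_width: 0.12
grasp_force: 63.0
```

Request:
{"name": "play_rows", "arguments": {"commands": [[0,0,5,0,0,0],[0,0,5,0,0,0],[0,0,5,0,0,0],[0,0,4,0,0,0],[0,0,0,0,0,0]]}}

```text
time: 44.15
tool_pos: [0.4612, 0.0957, 0.2327]
tool_rot: [-0.001, -0.038, 0.999, -0.0]
contact_force: [-0.2, 0.6, -1.8]
gripper_width: 0.121
grasp_force: 63.0
```

Request:
{"name": "play_rows", "arguments": {"commands": [[0,0,5,0,0,0],[0,0,5,0,0,0],[0,0,5,0,0,0],[0,0,0,0,0,0]]}}

```text
time: 44.48
tool_pos: [0.4611, 0.0957, 0.2176]
tool_rot: [-0.001, -0.038, 0.999, -0.0]
contact_force: [0.7, -0.4, -3.1]
gripper_width: 0.122
grasp_force: 63.0
```

Clear of rim and neighbour; down to the floor at about 175.5.

Request:
{"name": "play_rows", "arguments": {"commands": [[0,0,7,0,0,0],[0,0,8,0,0,0],[0,0,8,0,0,0],[0,0,6,0,0,0],[0,0,3,0,0,0]]}}

```text
time: 44.9
tool_pos: [0.461, 0.0957, 0.1854]
tool_rot: [-0.001, -0.038, 0.999, -0.0]
contact_force: [-0.3, 0.2, -1.8]
gripper_width: 0.122
grasp_force: 63.0
```

Request:
{"name": "play_rows", "arguments": {"commands": [[0,0,3,0,0,0],[0,0,2,0,0,0],[0,0,2,0,0,0],[0,0,1,0,0,0],[0,0,0,0,0,0]]}}

```text
time: 45.32
tool_pos: [0.4618, 0.0958, 0.1791]
tool_rot: [0.0, -0.038, 0.999, -0.0]
contact_force: [-0.3, 0.9, -1.1]
gripper_width: 0.119
grasp_force: 63.0
```

Request:
{"name": "play_rows", "arguments": {"commands": [[0,0,1,0,0,0],[0,0,0,0,0,0],[0,0,0,0,0,0]]}}

```text
time: 45.57
tool_pos: [0.4618, 0.0958, 0.1782]
tool_rot: [0.0, -0.038, 0.999, 0.0]
contact_force: [0.5, 1.7, -1.2]
gripper_width: 0.123
grasp_force: 63.0
```

Request:
{"name": "play_rows", "arguments": {"commands": [[0,0,0.7,0,0,0],[0,0,0,0,0,0],[0,0,0,0,0,0]]}}

```text
time: 45.82
tool_pos: [0.4618, 0.0958, 0.1774]
tool_rot: [0.0, -0.038, 0.999, -0.0]
contact_force: [-0.0, -0.2, -1.8]
gripper_width: 0.122
grasp_force: 63.0
```

Request:
{"name": "play_rows", "arguments": {"commands": [[0,0,1,0,0,0],[0,0,0,0,0,0],[0,0,0,0,0,0]]}}

```text
time: 46.07
tool_pos: [0.4617, 0.0958, 0.1763]
tool_rot: [-0.0, -0.038, 0.999, -0.0]
contact_force: [0.1, 0.8, -1.7]
gripper_width: 0.122
grasp_force: 63.0
```

Request:
{"name": "play_rows", "arguments": {"commands": [[0,0,0.8,0,0,0],[0,0,0,0,0,0],[0,0,0,0,0,0]]}}

```text
time: 46.32
tool_pos: [0.4617, 0.0958, 0.1756]
tool_rot: [-0.0, -0.038, 0.999, 0.0]
contact_force: [-0.4, 0.7, -0.8]
gripper_width: 0.122
grasp_force: 63.0
```

Request:
{"name": "play_rows", "arguments": {"commands": [[0,0,0.6,0,0,0],[0,0,0,0,0,0],[0,0,0,0,0,0]]}}

```text
time: 46.57
tool_pos: [0.4617, 0.0958, 0.175]
tool_rot: [-0.0, -0.038, 0.999, -0.0]
contact_force: [-0.8, 0.4, -1.7]
gripper_width: 0.122
grasp_force: 63.0
```

Request:
{"name": "play_rows", "arguments": {"commands": [[0,0,0.7,0,0,0],[0,0,0,0,0,0],[0,0,0,0,0,0]]}}

```text
time: 46.82
tool_pos: [0.4617, 0.0958, 0.1742]
tool_rot: [-0.0, -0.038, 0.999, -0.0]
contact_force: [0.3, -0.3, -1.2]
gripper_width: 0.12
grasp_force: 63.0
```

Request:
{"name": "play_rows", "arguments": {"commands": [[0,0,0.7,0,0,0],[0,0,0,0,0,0],[0,0,0,0,0,0]]}}

```text
time: 47.07
tool_pos: [0.4617, 0.0958, 0.1736]
tool_rot: [-0.0, -0.038, 0.999, -0.0]
contact_force: [0.4, -0.0, -0.5]
gripper_width: 0.119
grasp_force: 63.0
```

Request:
{"name": "play_rows", "arguments": {"commands": [[0,0,0.7,0,0,0],[0,0,0,0,0,0],[0,0,0,0,0,0]]}}

```text
time: 47.32
tool_pos: [0.4618, 0.0957, 0.1732]
tool_rot: [0.0, -0.038, 0.999, -0.0]
contact_force: [-0.6, 0.2, 0.7]
gripper_width: 0.123
grasp_force: 63.3
```

Request:
{"name": "play_rows", "arguments": {"commands": [[0,0,0,0,0,0],[0,0,0,0,0,0],[0,0,0,0,0,0],[0,0,-6,0,0,0],[0,0,-14,0,0,0]], "hand": 32}}

```text
time: 47.73
tool_pos: [0.4605, 0.0957, 0.1913]
tool_rot: [-0.002, -0.038, 0.999, -0.0]
contact_force: [0.2, 0.6, -0.3]
gripper_width: 0.377
grasp_force: 0.0
```

Request:
{"name": "play_rows", "arguments": {"commands": [[0,0,-22,0,0,0],[0,0,-28,0,0,0],[0,0,-22,0,0,0],[0,0,-10,0,0,0],[0,0,0,0,0,0]]}}

```text
time: 48.15
tool_pos: [0.4632, 0.0959, 0.2785]
tool_rot: [0.003, -0.038, 0.999, 0.0]
contact_force: [-0.1, -0.5, -0.1]
gripper_width: 0.371
grasp_force: 0.0
```

Request:
{"name": "play_rows", "arguments": {"commands": [[-8,-16,0,0,0,0],[-15.5,-31,0,0,0,0],[-15.5,-31,0,0,0,0],[-15.5,-31,0,0,0,0],[-15.5,-31,0,0,0,0]], "hand": 50}}

```text
time: 48.57
tool_pos: [0.542, -0.0397, 0.2727]
tool_rot: [-0.001, -0.038, 0.999, 0.0]
contact_force: [0.8, 0.2, 0.2]
gripper_width: 0.585
grasp_force: 0.0
```

Request:
{"name": "play_rows", "arguments": {"commands": [[-15.5,-31,0,0,0,0],[-15.5,-31,15,0,0,0],[-13.1,-25.1,25,0,0,1.9],[0,0,30,0,0,0],[0,0,20,0,0,0]]}}

```text
time: 48.98
tool_pos: [0.5913, -0.1231, 0.1796]
tool_rot: [-0.003, -0.02, 1.0, 0.001]
contact_force: [-0.6, -0.6, -0.5]
gripper_width: 0.582
grasp_force: 0.0
```

Request:
{"name": "play_rows", "arguments": {"commands": [[0,0,10,0,0,0],[0,0,0,0,0,0],[0,0,0,0,0,0],[0,0,0,0,0,0]]}}

```text
time: 49.32
tool_pos: [0.5935, -0.1219, 0.1765]
tool_rot: [0.001, -0.022, 1.0, -0.0]
contact_force: [0.3, 0.3, 0.0]
gripper_width: 0.587
grasp_force: 0.0
```

Run:
```python
from car import *
go(.5925,-.122,.082,182.4)
mat('t11')
d=np.load('pics/t11.npz');im=d['image'];C,M=carton(im,d)
poly=[(364,226),(385,228.5),(383,248),(363,245)]
p,e=refine(im,poly,2);print('d',(np.mean([onz(d,*x,.07)[:2] for x in p],0)*1000).round(1),e)
```

```text
t 49.3 tcp [ 593.5 -121.9  176.5] phi -177.5 tilt [ 0.14 -0.05] F [0.3 0.3 0. ] w 50.2 g 0
  move now [ 1.3  0.1 94.5]  rz turn 0.1  | if turned first, move [ 1.  -0.  94.5]
lid px [371.8 236. ] xy [ 430. -384.] L,W [0.085 0.074] ang 82.2
lid px [292.5 192. ] xy [ 578. -126.] L,W [0.063 0.06 ] ang 89.4
carton corners [[232.1999969482422, 152.39999389648438], [240.1999969482422, 245.0]] spread [0.27, 0.2, 0.18] len 0.280 C [532.4 166.3] yaw 4.5
d [ 422.5 -390.3] [np.float64(0.01), np.float64(0.12), np.float64(0.3), np.float64(0.14)]
```

Request:
{"name": "play_rows", "arguments": {"commands": [[0.8,0,8,0,0,0],[0,0,18,0,0,0],[0,0,20,0,0,0],[0,0,20,0,0,0],[0,0,14,0,0,0]]}}

```text
time: 49.78
tool_pos: [0.5916, -0.1218, 0.0937]
tool_rot: [-0.0, -0.022, 1.0, 0.0]
contact_force: [-0.5, 0.6, -0.4]
gripper_width: 0.583
grasp_force: 0.0
```

Request:
{"name": "play_rows", "arguments": {"commands": [[0,0,8,0,0,0],[0,0,4,0,0,0],[0,0,0,0,0,0],[0,0,0,0,0,0]]}}

```text
time: 50.12
tool_pos: [0.5927, -0.1222, 0.0839]
tool_rot: [0.001, -0.021, 1.0, -0.0]
contact_force: [0.6, -0.6, 0.1]
gripper_width: 0.582
grasp_force: 0.0
```

Request:
{"name": "play_rows", "arguments": {"commands": [[0,0,0,0,0,0],[0,0,0,0,0,0],[0,0,0,0,0,0],[0,0,0,0,0,0],[0,0,0,0,0,0]], "hand": 0}}

```text
time: 50.53
tool_pos: [0.5925, -0.1223, 0.0838]
tool_rot: [0.001, -0.021, 1.0, -0.0]
contact_force: [0.1, -0.2, 2.6]
gripper_width: 0.119
grasp_force: 63.7
```

Request:
{"name": "play_rows", "arguments": {"commands": [[0,0,-8,0,0,0],[0,0,-16,0,0,0],[0,0,-22,0,0,0],[0,0,-22,0,0,0],[0,0,-22,0,0,0]]}}

```text
time: 50.95
tool_pos: [0.5913, -0.1217, 0.1734]
tool_rot: [-0.001, -0.021, 1.0, 0.0]
contact_force: [-0.2, -0.7, -1.5]
gripper_width: 0.123
grasp_force: 63.1
```

Request:
{"name": "play_rows", "arguments": {"commands": [[0,0,-22,0,0,4],[0,0,-22,0,0,7],[0,0,-22,0,0,7],[0,0,-22,0,0,7],[0,0,-22,0,0,7]]}}

```text
time: 51.37
tool_pos: [0.5914, -0.1218, 0.2837]
tool_rot: [-0.001, 0.258, 0.966, 0.0]
contact_force: [0.0, -0.8, -0.2]
gripper_width: 0.118
grasp_force: 63.1
```

Request:
{"name": "play_rows", "arguments": {"commands": [[0,0,-10,0,0,7],[0,0,-5,0,0,7],[0,0,0,0,0,7],[0,0,0,0,0,7],[0,0,0,0,0,7]]}}

```text
time: 51.78
tool_pos: [0.5916, -0.1218, 0.2979]
tool_rot: [-0.0, 0.536, 0.844, -0.0]
contact_force: [0.2, -0.2, -1.5]
gripper_width: 0.119
grasp_force: 63.1
```

Request:
{"name": "play_rows", "arguments": {"commands": [[0,0,0,0,0,7],[0,0,0,0,0,7],[0,0,0,0,0,7.1],[0,0,0,0,0,0],[0,0,0,0,0,0]]}}

```text
time: 52.2
tool_pos: [0.5917, -0.1219, 0.2977]
tool_rot: [-0.0, 0.679, 0.735, -0.0]
contact_force: [-0.7, 0.2, -1.6]
gripper_width: 0.122
grasp_force: 63.1
```

Run:
```python
from car import *
d=np.load('pics/t11.npz');im=d['image'];C,M=carton(im,d)
def loc(p,z): return (M@(onz(d,*p,z)[:2]-C)*1000).round(1)
def seg(n,p,q,z,r=2):
    L=edge(im,p,q,r); print(n,loc(L[0],z),'spread %.2f'%L[2])
# near lid edges of e,f ; far edges of a,b ; b left,right
seg('e near',(168,186.2),(196,184),.152);seg('f near',(201,184),(229,181.8),.152)
seg('a far',(169,213.3),(208,210.6),.157);seg('a right',(209.5,213),(212,245),.157,1.5)
g=im.mean(2)
for r in(222,238): print(r,g[r,204:244].astype(int).tolist())
for c in(180,220,226): print(c,g[178:216,c].astype(int).tolist())
go(.5519,.1288,.3,94.4)
```

```text
carton corners [[232.1999969482422, 152.39999389648438], [240.1999969482422, 245.0]] spread [0.27, 0.2, 0.18] len 0.280 C [532.4 166.3] yaw 4.5
e near [52.  49.4] spread 0.02
f near [ 49.9 -45.2] spread 0.00
a far [-24.9  38.3] spread 0.24
a right [-83.3 -25.5] spread 0.14
222 [103, 104, 103, 104, 104, 87, 61, 105, 101, 88, 99, 103, 103, 103, 100, 103, 88, 76, 92, 103, 104, 87, 94, 98, 98, 103, 101, 104, 102, 104, 103, 98, 116, 118, 126, 167, 190, 193, 198, 201]
238 [103, 105, 104, 106, 103, 102, 94, 56, 115, 115, 88, 97, 102, 103, 101, 105, 103, 102, 105, 105, 103, 103, 101, 101, 103, 103, 105, 106, 106, 106, 102, 105, 97, 112, 119, 111, 160, 183, 180, 190]
180 [105, 102, 102, 102, 102, 101, 103, 75, 24, 56, 117, 122, 122, 120, 124, 122, 123, 125, 126, 127, 127, 124, 127, 125, 124, 124, 125, 126, 126, 125, 126, 127, 127, 128, 123, 94, 104, 105]
220 [102, 104, 102, 105, 90, 36, 9, 109, 120, 120, 121, 120, 118, 120, 118, 119, 119, 123, 124, 123, 125, 122, 120, 120, 120, 121, 121, 123, 123, 124, 109, 90, 104, 103, 101, 104, 102, 103]
226 [102, 104, 102, 104, 74, 23, 52, 116, 122, 122, 120, 122, 119, 118, 118, 123, 124, 124, 122, 122, 121, 124, 123, 124, 124, 123, 122, 122, 122, 122, 84, 96, 103, 102, 103, 103, 101, 92]
t 52.2 tcp [ 591.7 -121.9  297.7] phi 94.5 tilt [-0.04  0.02] F [-0.7  0.2 -1.6] w 10.4 g 63
  move now [253.  -19.8  -2.2]  rz turn 0.1  | if turned first, move [253.  -20.4  -2.3]
```

Run:
```python
from car import *
d=np.load('pics/t11.npz');im=d['image'];C,M=carton(im,d)
def loc(p,z): return (M@(onz(d,*p,z)[:2]-C)*1000).round(1)
for n,p,z in(('e near',(180,184.9),.152),('f near',(220,182.2),.152),('f near',(226,181.9),.152),('a far',(180,212.7),.157),('b far',(220,208.6),.152),('b far',(226,207.9),.152)): print(n,loc(p,z))
P=C*1000+[4,.5]
for x,y in((14,-38),(14,68)): print((P+M.T@[x,y]).round(1))
```

```text
carton corners [[232.1999969482422, 152.39999389648438], [240.1999969482422, 245.0]] spread [0.27, 0.2, 0.18] len 0.280 C [532.4 166.3] yaw 4.5
e near [59.4 59. ]
f near [ 56.9 -64. ]
f near [ 56.2 -82.5]
a far [-26.4  64. ]
b far [-24.5 -57.4]
b far [-24.  -75.8]
[553.4 130. ]
[545.  235.7]
```

Request:
{"name": "play_rows", "arguments": {"commands": [[10,-0.7,0,0,0,0],[25,-1.8,0,0,0,0],[34,-2.4,0,0,0,0],[34,-2.4,0,0,0,0],[34,-2.4,0,0,0,0]]}}

```text
time: 52.62
tool_pos: [0.5712, 0.0157, 0.2979]
tool_rot: [-0.0, 0.679, 0.734, 0.0]
contact_force: [0.0, 0.0, -0.9]
gripper_width: 0.12
grasp_force: 63.1
```

Request:
{"name": "play_rows", "arguments": {"commands": [[34,-2.4,0,0,0,0],[34,-2.4,0,0,0,0],[24,-1.8,0,0,0,0],[14,-1,0,0,0,0],[7,-0.6,0,0,0,0]]}}

```text
time: 53.03
tool_pos: [0.5545, 0.128, 0.298]
tool_rot: [-0.0, 0.678, 0.735, 0.0]
contact_force: [-0.1, 0.0, -1.3]
gripper_width: 0.12
grasp_force: 63.1
```

Request:
{"name": "play_rows", "arguments": {"commands": [[4,-0.4,0,0,0,0],[0,0,0,0,0,0],[0,0,0,0,0,0],[0,0,0,0,0,0]]}}

```text
time: 53.37
tool_pos: [0.5547, 0.1287, 0.2978]
tool_rot: [0.0, 0.68, 0.733, -0.0]
contact_force: [0.2, 0.2, -2.1]
gripper_width: 0.119
grasp_force: 63.1
```

Run:
```python
from car import *
go(.5535,.130,.250,94.5)
```

```text
t 53.4 tcp [554.7 128.7 297.8] phi 94.3 tilt [-0.01 -0.02] F [ 0.2  0.2 -2.1] w 10.2 g 63
  move now [ 1.4 -1.1 47.8]  rz turn -0.2  | if turned first, move [ 1.4 -1.1 47.8]
```

Request:
{"name": "play_rows", "arguments": {"commands": [[1.2,-1.1,4,0,0,-0.2],[0,0,10,0,0,0],[0,0,12,0,0,0],[0,0,8,0,0,0],[0,0,3,0,0,0]]}}

```text
time: 53.78
tool_pos: [0.552, 0.1306, 0.2575]
tool_rot: [-0.002, 0.679, 0.735, -0.002]
contact_force: [-0.5, 0.6, -1.9]
gripper_width: 0.124
grasp_force: 63.1
```

Request:
{"name": "play_rows", "arguments": {"commands": [[0,0,4,0,0,0],[0,0,5,0,0,0],[0,0,5,0,0,0],[0,0,0,0,0,0]]}}

```text
time: 54.12
tool_pos: [0.5528, 0.1309, 0.2457]
tool_rot: [-0.001, 0.678, 0.735, -0.001]
contact_force: [-0.6, -0.4, -2.0]
gripper_width: 0.123
grasp_force: 63.1
```

Request:
{"name": "play_rows", "arguments": {"commands": [[0,0,5,0,0,0],[0,0,5,0,0,0],[0,0,5,0,0,0],[0,0,4,0,0,0],[0,0,0,0,0,0]]}}

```text
time: 54.53
tool_pos: [0.5526, 0.1309, 0.2264]
tool_rot: [-0.001, 0.678, 0.735, -0.001]
contact_force: [-0.3, -1.0, -1.9]
gripper_width: 0.123
grasp_force: 63.1
```

Request:
{"name": "play_rows", "arguments": {"commands": [[0,0,5,0,0,0],[0,0,5,0,0,0],[0,0,5,0,0,0],[0,0,0,0,0,0]]}}

```text
time: 54.87
tool_pos: [0.5525, 0.1309, 0.2112]
tool_rot: [-0.001, 0.678, 0.735, -0.001]
contact_force: [0.8, 0.5, -1.7]
gripper_width: 0.123
grasp_force: 63.1
```

Request:
{"name": "play_rows", "arguments": {"commands": [[0,0,7,0,0,0],[0,0,8,0,0,0],[0,0,8,0,0,0],[0,0,8,0,0,0],[0,0,4,0,0,0]]}}

```text
time: 55.28
tool_pos: [0.5524, 0.1308, 0.1758]
tool_rot: [-0.001, 0.678, 0.735, -0.001]
contact_force: [0.1, -0.2, -2.5]
gripper_width: 0.121
grasp_force: 63.1
```

Request:
{"name": "play_rows", "arguments": {"commands": [[0,0,2,0,0,0],[0,0,1.5,0,0,0],[0,0,1,0,0,0],[0,0,0,0,0,0],[0,0,0,0,0,0]]}}

```text
time: 55.7
tool_pos: [0.5535, 0.131, 0.1738]
tool_rot: [0.0, 0.678, 0.735, 0.0]
contact_force: [0.3, -0.5, -1.4]
gripper_width: 0.123
grasp_force: 63.1
```

Request:
{"name": "play_rows", "arguments": {"commands": [[0,0,1,0,0,0],[0,0,0,0,0,0],[0,0,0,0,0,0]]}}

```text
time: 55.95
tool_pos: [0.5533, 0.1309, 0.1726]
tool_rot: [0.0, 0.678, 0.735, 0.0]
contact_force: [-0.0, -1.0, -1.6]
gripper_width: 0.123
grasp_force: 63.1
```

Request:
{"name": "play_rows", "arguments": {"commands": [[0,0,0.8,0,0,0],[0,0,0,0,0,0],[0,0,0,0,0,0]]}}

```text
time: 56.2
tool_pos: [0.5532, 0.131, 0.1715]
tool_rot: [-0.0, 0.678, 0.735, -0.0]
contact_force: [0.9, -0.6, -1.6]
gripper_width: 0.12
grasp_force: 63.1
```

Request:
{"name": "play_rows", "arguments": {"commands": [[0,0,0.8,0,0,0],[0,0,0,0,0,0],[0,0,0,0,0,0]]}}

```text
time: 56.45
tool_pos: [0.5532, 0.1309, 0.1707]
tool_rot: [-0.0, 0.678, 0.735, -0.0]
contact_force: [0.1, 0.0, -0.7]
gripper_width: 0.125
grasp_force: 63.1
```

Request:
{"name": "play_rows", "arguments": {"commands": [[0,0,0.8,0,0,0],[0,0,0,0,0,0],[0,0,0,0,0,0]]}}

```text
time: 56.7
tool_pos: [0.5532, 0.131, 0.1699]
tool_rot: [-0.0, 0.678, 0.735, -0.0]
contact_force: [0.1, 0.6, -2.4]
gripper_width: 0.122
grasp_force: 63.1
```

Request:
{"name": "play_rows", "arguments": {"commands": [[0,0,0.8,0,0,0],[0,0,0,0,0,0],[0,0,0,0,0,0]]}}

```text
time: 56.95
tool_pos: [0.5532, 0.1309, 0.1691]
tool_rot: [-0.0, 0.678, 0.735, -0.0]
contact_force: [-0.6, -0.3, -2.1]
gripper_width: 0.121
grasp_force: 63.1
```

Request:
{"name": "play_rows", "arguments": {"commands": [[0,0,0.6,0,0,0],[0,0,0,0,0,0],[0,0,0,0,0,0]]}}

```text
time: 57.2
tool_pos: [0.5532, 0.1309, 0.1686]
tool_rot: [-0.0, 0.678, 0.735, -0.0]
contact_force: [0.9, 0.3, -2.8]
gripper_width: 0.118
grasp_force: 63.1
```

Request:
{"name": "play_rows", "arguments": {"commands": [[0,0,0.8,0,0,0],[0,0,0,0,0,0],[0,0,0,0,0,0]]}}

```text
time: 57.45
tool_pos: [0.5533, 0.131, 0.168]
tool_rot: [0.0, 0.678, 0.735, 0.0]
contact_force: [-0.1, -0.2, -0.9]
gripper_width: 0.123
grasp_force: 63.3
```

Request:
{"name": "play_rows", "arguments": {"commands": [[0,0,0.8,0,0,0],[0,0,0,0,0,0],[0,0,0,0,0,0]]}}

```text
time: 57.7
tool_pos: [0.5534, 0.131, 0.1676]
tool_rot: [0.0, 0.678, 0.735, 0.0]
contact_force: [-1.2, 0.6, 3.4]
gripper_width: 0.123
grasp_force: 63.6
```

Request:
{"name": "play_rows", "arguments": {"commands": [[0,0,0.6,0,0,0],[0,0,0,0,0,0],[0,0,0,0,0,0]]}}

```text
time: 57.95
tool_pos: [0.5534, 0.131, 0.1672]
tool_rot: [0.0, 0.678, 0.735, 0.0]
contact_force: [-3.2, -0.1, 4.6]
gripper_width: 0.121
grasp_force: 64.0
```

Request:
{"name": "play_rows", "arguments": {"commands": [[0,0,-0.5,0,0,0],[0,0,0,0,0,0],[0,0,0,0,0,0],[0,0,-6,0,0,0],[0,0,-14,0,0,0]], "hand": 32}}

```text
time: 58.37
tool_pos: [0.5518, 0.1307, 0.1849]
tool_rot: [-0.002, 0.678, 0.735, -0.002]
contact_force: [0.1, -0.0, 0.2]
gripper_width: 0.376
grasp_force: 0.0
```

Request:
{"name": "play_rows", "arguments": {"commands": [[0,0,-22,0,0,0],[0,0,-28,0,0,0],[0,0,-28,0,0,0],[0,0,-12,0,0,0],[0,0,0,0,0,0]]}}

```text
time: 58.78
tool_pos: [0.5553, 0.1312, 0.2825]
tool_rot: [0.003, 0.678, 0.735, 0.003]
contact_force: [-0.3, -0.1, -0.1]
gripper_width: 0.375
grasp_force: 0.0
```

Request:
{"name": "play_rows", "arguments": {"commands": [[-15,-5,0,0,0,0],[-38,-12.5,0,0,0,0],[-38,-12.5,0,0,0,0],[-38,-12.5,0,0,0,0],[-38,-12.5,0,0,0,0]], "hand": 50}}

```text
time: 59.2
tool_pos: [0.5103, -0.0411, 0.2749]
tool_rot: [-0.001, 0.678, 0.735, -0.001]
contact_force: [0.6, -0.3, -0.2]
gripper_width: 0.584
grasp_force: 0.0
```

Request:
{"name": "play_rows", "arguments": {"commands": [[-38,-12.5,0,0,0,0],[-38,-12.5,0,0,0,0],[-38,-12.5,0,0,0,0],[-38,-12.5,0,0,0,0],[-38,-12.5,0,0,0,0]]}}

```text
time: 59.62
tool_pos: [0.463, -0.2356, 0.275]
tool_rot: [-0.001, 0.678, 0.735, -0.0]
contact_force: [1.0, 0.2, 0.6]
gripper_width: 0.584
grasp_force: 0.0
```

Request:
{"name": "play_rows", "arguments": {"commands": [[-38,-12.5,0,0,0,0],[-38,-12.5,0,0,0,0],[-38,-12.5,0,0,0,0],[-38,-12.5,0,0,0,-4.5],[0,0,0,0,0,-7.1]]}}

```text
time: 60.03
tool_pos: [0.4239, -0.3948, 0.2744]
tool_rot: [-0.001, 0.601, 0.799, -0.001]
contact_force: [-0.9, 0.5, -0.9]
gripper_width: 0.588
grasp_force: 0.0
```

Request:
{"name": "play_rows", "arguments": {"commands": [[0,0,0,0,0,-7.1],[0,0,0,0,0,-7.1],[0,0,0,0,0,-7.1],[0,0,0,0,0,-7.1],[0,0,0,0,0,-7.1]]}}

```text
time: 60.45
tool_pos: [0.4261, -0.3893, 0.2747]
tool_rot: [-0.001, 0.326, 0.945, 0.001]
contact_force: [-1.3, -0.6, 0.3]
gripper_width: 0.585
grasp_force: 0.0
```

Request:
{"name": "play_rows", "arguments": {"commands": [[0,0,10,0,0,-7.1],[0,0,25,0,0,-7.1],[0,0,25,0,0,-7.1],[0,0,20,0,0,-7.1],[0,0,10,0,0,0]]}}

```text
time: 60.87
tool_pos: [0.4249, -0.3877, 0.1815]
tool_rot: [-0.003, 0.086, 0.996, 0.003]
contact_force: [-0.4, -0.0, -0.9]
gripper_width: 0.586
grasp_force: 0.0
```

Request:
{"name": "play_rows", "arguments": {"commands": [[0,0,0,0,0,0],[0,0,0,0,0,0],[0,0,0,0,0,0]]}}

```text
time: 61.12
tool_pos: [0.4272, -0.3903, 0.1882]
tool_rot: [0.001, 0.088, 0.996, -0.001]
contact_force: [0.4, 0.1, 0.4]
gripper_width: 0.58
grasp_force: 0.0
```

Run:
```python
from car import *
T=np.load('pics/t11.npz')
p,e=refine(T['image'],[(364,226),(385,228.5),(383,248),(363,245)],2); q=np.array([onz(T,*x,.07)[:2] for x in p]); print((q*1000).round(0).tolist())
v=q[0]-q[3];w=q[1]-q[2];print('yaw',np.degrees([np.arctan2(v[1],v[0]),np.arctan2(w[1],w[0])]))
go(.426,-.390,.0925,170)
mat('t12')
d=np.load('pics/t12.npz');im=d['image'];C,M=carton(im,d)
g=im.mean(2)
def loc(p,z): return (M@(onz(d,*p,z)[:2]-C)*1000).round(1)
c,e=refine(im,[(189,188),(232,184.5),(234,206.5),(191,210)],3);print('c',np.round(c,1).tolist(),e,[loc(x,.147).tolist() for x in c])
print(g[197,180:200].astype(int).tolist(),'wall row197',g[197,158:176].astype(int).tolist())
cv2.imwrite('pics/v12.png',crop('t12',150,140,250,260,5))
```

```text
[[463.0, -363.0], [454.0, -430.0], [382.0, -417.0], [392.0, -350.0]]
yaw [-10.20218121 -10.18261841]
t 61.1 tcp [ 427.2 -390.3  188.2] phi 170.0 tilt [ 0.07 -0.09] F [0.4 0.1 0.4] w 49.6 g 0
  move now [ 1.3  0.2 95.7]  rz turn -0.0  | if turned first, move [ 1.2  0.1 95.7]
lid px [372. 237.] xy [ 426. -385.] L,W [0.086 0.078] ang 89.3
carton corners [[232.1999969482422, 152.1999969482422], [240.3000030517578, 245.0]] spread [0.28, 0.16, 0.19] len 0.281 C [532.8 166.3] yaw 4.6
c [[189.60000610351562, 186.5], [235.0, 183.8000030517578], [237.0, 206.10000610351562], [191.8000030517578, 210.1999969482422]] [np.float64(0.21), np.float64(0.04), np.float64(0.1), np.float64(0.12)] [[52.3, 30.7], [48.1, -109.3], [-21.5, -109.5], [-21.5, 29.5]]
[119, 120, 118, 118, 116, 115, 117, 118, 116, 117, 118, 100, 95, 98, 98, 99, 101, 100, 98, 99] wall row197 [136, 135, 130, 138, 129, 102, 80, 82, 79, 78, 77, 91, 110, 117, 118, 119, 115, 119]
```

Request:
{"name": "play_rows", "arguments": {"commands": [[1,0,8,0,0,0],[0,0,18,0,0,0],[0,0,22,0,0,0],[0,0,20,0,0,0],[0,0,14,0,0,0]]}}

```text
time: 61.58
tool_pos: [0.4253, -0.3892, 0.1034]
tool_rot: [-0.0, 0.087, 0.996, 0.0]
contact_force: [0.4, 0.5, -0.1]
gripper_width: 0.584
grasp_force: 0.0
```

Request:
{"name": "play_rows", "arguments": {"commands": [[0,0,8,0,0,0],[0,0,4,0,0,0],[0,0,0,0,0,0],[0,0,0,0,0,0]]}}

```text
time: 61.92
tool_pos: [0.4262, -0.3901, 0.0938]
tool_rot: [0.001, 0.087, 0.996, -0.001]
contact_force: [-0.6, 0.3, -0.4]
gripper_width: 0.586
grasp_force: 0.0
```

Request:
{"name": "play_rows", "arguments": {"commands": [[0,0,0,0,0,0],[0,0,0,0,0,0],[0,0,0,0,0,0],[0,0,0,0,0,0],[0,0,0,0,0,0]], "hand": 0}}

```text
time: 62.33
tool_pos: [0.4261, -0.3901, 0.0938]
tool_rot: [0.001, 0.087, 0.996, -0.001]
contact_force: [-0.3, -0.0, 2.7]
gripper_width: 0.124
grasp_force: 63.6
```

Request:
{"name": "play_rows", "arguments": {"commands": [[0,0,-8,0,0,0],[0,0,-16,0,0,0],[0,0,-22,0,0,0],[0,0,-22,0,0,0],[0,0,-22,0,0,0]]}}

```text
time: 62.75
tool_pos: [0.4253, -0.389, 0.1835]
tool_rot: [-0.001, 0.087, 0.996, 0.001]
contact_force: [0.1, -0.8, -1.4]
gripper_width: 0.126
grasp_force: 63.1
```

Request:
{"name": "play_rows", "arguments": {"commands": [[0,0,-22,0,0,0],[0,0,-22,0,0,-3.5],[0,0,-22,0,0,-5],[0,0,-22,0,0,-5],[0,0,-22,0,0,-1]]}}

```text
time: 63.17
tool_pos: [0.4254, -0.3891, 0.2939]
tool_rot: [-0.0, -0.041, 0.999, 0.0]
contact_force: [0.6, -1.1, -1.2]
gripper_width: 0.122
grasp_force: 63.1
```

Request:
{"name": "play_rows", "arguments": {"commands": [[0,0,-14,0,0,0],[0,0,-6,0,0,0],[0,0,0,0,0,0],[0,0,0,0,0,0]]}}

```text
time: 63.5
tool_pos: [0.4255, -0.3893, 0.3119]
tool_rot: [-0.0, -0.04, 0.999, 0.001]
contact_force: [0.8, 0.0, -1.7]
gripper_width: 0.121
grasp_force: 63.2
```

Run:
```python
from car import *
d=np.load('pics/t12.npz');im=d['image'];C,M=carton(im,d);g=im.mean(2)
def loc(p,z): return (M@(onz(d,*p,z)[:2]-C)*1000).round(1)
print('c left',loc((190.5,197),.147),'wall floor',loc((169.5,197),.086),'wall rim',loc((162.7,197),.182))
for r in(192,202): print(r,g[r,158:196].astype(int).tolist())
for c in(176,184): print(c,g[180:216,c].astype(int).tolist())
P=C*1000+[4,.5]; 
for y in(66,68,69): print(y,(P+M.T@[16.5,y]).round(1))
go(.547,.2345,.3,184.5)
```

```text
carton corners [[232.1999969482422, 152.1999969482422], [240.3000030517578, 245.0]] spread [0.28, 0.16, 0.19] len 0.281 C [532.8 166.3] yaw 4.6
c left [19.4 30.4] wall floor [ 33.  106.3] wall rim [ 22.6 107.8]
192 [151, 152, 153, 141, 116, 88, 79, 78, 79, 80, 80, 107, 122, 118, 115, 115, 117, 118, 121, 120, 119, 120, 118, 115, 114, 115, 115, 116, 117, 116, 119, 117, 116, 92, 91, 97, 100, 98]
202 [151, 154, 164, 135, 114, 110, 87, 79, 79, 80, 83, 86, 110, 119, 120, 123, 120, 121, 121, 119, 118, 119, 123, 120, 118, 118, 117, 118, 117, 116, 118, 116, 116, 100, 88, 92, 97, 99]
176 [98, 98, 97, 97, 102, 82, 27, 8, 113, 117, 118, 119, 121, 118, 119, 118, 117, 118, 118, 122, 120, 120, 121, 118, 121, 117, 119, 116, 115, 115, 117, 118, 117, 91, 98, 98]
184 [97, 98, 98, 100, 92, 58, 13, 79, 116, 117, 120, 115, 115, 114, 117, 117, 116, 116, 116, 116, 113, 117, 117, 119, 117, 114, 114, 116, 121, 121, 122, 123, 91, 92, 97, 99]
66 [548.  233.9]
68 [547.9 235.9]
69 [547.8 236.9]
t 63.5 tcp [ 425.5 -389.3  311.9] phi -175.5 tilt [-0.05  0.06] F [ 0.8  0.  -1.7] w 10.3 g 63
  move now [-170.5  612.2   12.5]  rz turn 0.0  | if turned first, move [-170.1  612.3   11.9]
```

Request:
{"name": "play_rows", "arguments": {"commands": [[-2.8,10,0,0,0,0],[-6.1,22,0,0,0,0],[-8.9,32,0,0,0,0],[-10,36,0,0,0,0],[-10,36,0,0,0,0]]}}

```text
time: 63.92
tool_pos: [0.452, -0.2488, 0.3107]
tool_rot: [-0.001, -0.039, 0.999, 0.001]
contact_force: [0.6, 1.0, -0.9]
gripper_width: 0.122
grasp_force: 63.1
```

Request:
{"name": "play_rows", "arguments": {"commands": [[-10,36,0,0,0,0],[-10,36,0,0,0,0],[-10,36,0,0,0,0],[-10,36,0,0,0,0],[-10,36,0,0,0,0]]}}

```text
time: 64.33
tool_pos: [0.4872, -0.065, 0.311]
tool_rot: [-0.001, -0.04, 0.999, 0.001]
contact_force: [0.7, -0.4, -0.9]
gripper_width: 0.127
grasp_force: 63.1
```

Request:
{"name": "play_rows", "arguments": {"commands": [[-10,36,0,0,0,0],[-10,36,0,0,0,0],[-10,36,0,0,0,0],[-10,36,0,0,0,0],[-10,36,0,0,0,0]]}}

```text
time: 64.75
tool_pos: [0.5225, 0.1183, 0.311]
tool_rot: [-0.001, -0.04, 0.999, 0.0]
contact_force: [0.5, 0.0, -1.2]
gripper_width: 0.12
grasp_force: 63.1
```

Request:
{"name": "play_rows", "arguments": {"commands": [[-10,36,0,0,0,0],[-8.9,32,0,0,0,0],[-6.1,22,0,0,0,0],[-3.9,14,0,0,0,0],[-2.2,8,0,0,0,0]]}}

```text
time: 65.17
tool_pos: [0.5449, 0.2317, 0.311]
tool_rot: [-0.002, -0.041, 0.999, -0.0]
contact_force: [0.3, -0.4, -1.0]
gripper_width: 0.123
grasp_force: 63.1
```

Request:
{"name": "play_rows", "arguments": {"commands": [[-1.7,5,0,0,0,0],[0,0,0,0,0,0],[0,0,0,0,0,0],[0,0,0,0,0,0]]}}

```text
time: 65.5
tool_pos: [0.5471, 0.2339, 0.313]
tool_rot: [-0.0, -0.039, 0.999, -0.0]
contact_force: [-1.5, 0.1, -1.7]
gripper_width: 0.12
grasp_force: 63.1
```

Run:
```python
from car import *
go(.5475,.2353,.270,184.5)
```

```text
t 65.5 tcp [547.1 233.9 313. ] phi -175.5 tilt [-0.   -0.02] F [-1.5  0.1 -1.7] w 10.3 g 63
  move now [-0.5  1.4 43. ]  rz turn -0.0  | if turned first, move [-0.5  1.3 43. ]
```

Request:
{"name": "play_rows", "arguments": {"commands": [[-0.5,0.6,4,0,0,0],[0,0,10,0,0,0],[0,0,12,0,0,0],[0,0,10,0,0,0],[0,0,4,0,0,0]]}}

```text
time: 65.92
tool_pos: [0.5463, 0.2351, 0.2693]
tool_rot: [-0.002, -0.04, 0.999, -0.001]
contact_force: [0.1, -0.2, -2.2]
gripper_width: 0.123
grasp_force: 63.1
```

Request:
{"name": "play_rows", "arguments": {"commands": [[0,0,4,0,0,0],[0,0,4,0,0,0],[0,0,4,0,0,0],[0,0,0,0,0,0]]}}

```text
time: 66.25
tool_pos: [0.5473, 0.2356, 0.2601]
tool_rot: [-0.001, -0.04, 0.999, -0.0]
contact_force: [0.0, 0.5, -1.7]
gripper_width: 0.118
grasp_force: 63.1
```

Request:
{"name": "play_rows", "arguments": {"commands": [[0,0,4,0,0,0],[0,0,4,0,0,0],[0,0,4,0,0,0],[0,0,4,0,0,0],[0,0,0,0,0,0]]}}

```text
time: 66.67
tool_pos: [0.547, 0.2355, 0.2435]
tool_rot: [-0.001, -0.04, 0.999, -0.0]
contact_force: [1.1, 0.5, -2.4]
gripper_width: 0.123
grasp_force: 63.1
```

Request:
{"name": "play_rows", "arguments": {"commands": [[0,0,4,0,0,0],[0,0,4,0,0,0],[0,0,4,0,0,0],[0,0,0,0,0,0]]}}

```text
time: 67.0
tool_pos: [0.547, 0.2355, 0.2316]
tool_rot: [-0.001, -0.04, 0.999, -0.0]
contact_force: [-0.3, 0.1, -1.4]
gripper_width: 0.122
grasp_force: 63.1
```

Past the rim and about to pass c's lid; continue carefully.

Request:
{"name": "play_rows", "arguments": {"commands": [[0,0,4,0,0,0],[0,0,4,0,0,0],[0,0,4,0,0,0],[0,0,0,0,0,0]]}}

```text
time: 67.33
tool_pos: [0.547, 0.2355, 0.2196]
tool_rot: [-0.001, -0.04, 0.999, -0.0]
contact_force: [-0.7, -0.1, -2.0]
gripper_width: 0.121
grasp_force: 63.1
```

Request:
{"name": "play_rows", "arguments": {"commands": [[0,0,5,0,0,0],[0,0,6,0,0,0],[0,0,6,0,0,0],[0,0,6,0,0,0],[0,0,3,0,0,0]]}}

```text
time: 67.75
tool_pos: [0.547, 0.2355, 0.1933]
tool_rot: [-0.001, -0.04, 0.999, -0.0]
contact_force: [-0.6, -0.5, -1.5]
gripper_width: 0.125
grasp_force: 63.1
```

Request:
{"name": "play_rows", "arguments": {"commands": [[0,0,4,0,0,0],[0,0,3,0,0,0],[0,0,2,0,0,0],[0,0,0,0,0,0],[0,0,0,0,0,0]]}}

```text
time: 68.17
tool_pos: [0.5476, 0.2357, 0.1859]
tool_rot: [0.0, -0.04, 0.999, 0.0]
contact_force: [-0.2, -1.2, -1.1]
gripper_width: 0.123
grasp_force: 63.1
```

Request:
{"name": "play_rows", "arguments": {"commands": [[0,0,1,0,0,0],[0,0,0,0,0,0],[0,0,0,0,0,0]]}}

```text
time: 68.42
tool_pos: [0.5477, 0.2357, 0.1851]
tool_rot: [0.0, -0.04, 0.999, 0.0]
contact_force: [-1.1, -0.2, -0.6]
gripper_width: 0.121
grasp_force: 63.1
```

Request:
{"name": "play_rows", "arguments": {"commands": [[0,0,1,0,0,0],[0,0,0,0,0,0],[0,0,0,0,0,0]]}}

```text
time: 68.67
tool_pos: [0.5475, 0.2357, 0.1839]
tool_rot: [-0.0, -0.04, 0.999, -0.0]
contact_force: [-0.3, -0.7, -1.2]
gripper_width: 0.122
grasp_force: 63.1
```

Request:
{"name": "play_rows", "arguments": {"commands": [[0,0,1.5,0,0,0],[0,0,1.5,0,0,0],[0,0,1,0,0,0],[0,0,0,0,0,0]]}}

```text
time: 69.0
tool_pos: [0.5473, 0.2356, 0.1794]
tool_rot: [-0.0, -0.04, 0.999, -0.0]
contact_force: [-0.2, -0.3, -1.2]
gripper_width: 0.123
grasp_force: 63.1
```

Request:
{"name": "play_rows", "arguments": {"commands": [[0,0,1,0,0,0],[0,0,0,0,0,0],[0,0,0,0,0,0]]}}

```text
time: 69.25
tool_pos: [0.5475, 0.2357, 0.1788]
tool_rot: [-0.0, -0.04, 0.999, -0.0]
contact_force: [-1.2, -1.0, -1.4]
gripper_width: 0.118
grasp_force: 63.1
```

Request:
{"name": "play_rows", "arguments": {"commands": [[0,0,1,0,0,0],[0,0,0,0,0,0],[0,0,0,0,0,0]]}}

```text
time: 69.5
tool_pos: [0.5476, 0.2357, 0.1779]
tool_rot: [0.0, -0.04, 0.999, 0.0]
contact_force: [-0.5, -0.5, -0.5]
gripper_width: 0.122
grasp_force: 63.1
```

Request:
{"name": "play_rows", "arguments": {"commands": [[0,0,0.8,0,0,0],[0,0,0,0,0,0],[0,0,0,0,0,0]]}}

```text
time: 69.75
tool_pos: [0.5477, 0.2357, 0.1776]
tool_rot: [0.0, -0.04, 0.999, -0.0]
contact_force: [-0.6, -0.2, 1.8]
gripper_width: 0.124
grasp_force: 63.5
```

Request:
{"name": "play_rows", "arguments": {"commands": [[0,0,0,0,0,0],[0,0,0,0,0,0],[0,0,0,0,0,0],[0,0,-6,0,0,0],[0,0,-14,0,0,0]], "hand": 32}}

```text
time: 70.17
tool_pos: [0.5462, 0.2353, 0.1953]
tool_rot: [-0.002, -0.04, 0.999, -0.001]
contact_force: [-0.8, -0.7, -0.3]
gripper_width: 0.373
grasp_force: 0.0
```

Request:
{"name": "play_rows", "arguments": {"commands": [[0,0,-22,0,0,0],[0,0,-28,0,0,0],[0,0,-28,0,0,0],[0,0,-12,0,0,0],[0,0,0,0,0,0]]}}

```text
time: 70.58
tool_pos: [0.5495, 0.2363, 0.293]
tool_rot: [0.004, -0.04, 0.999, 0.001]
contact_force: [-1.0, 0.1, 0.8]
gripper_width: 0.377
grasp_force: 0.0
```

Run:
```python
from car import *
go(.450,.338,.288,184.3)
for n in('top0','t12'):
    d=np.load(f'pics/{n}.npz');g=d['image'].mean(2); m=(g<45).astype(np.uint8); k,l,s,c=cv2.connectedComponentsWithStats(m[215:245,125:165]); 
    for i in range(1,k):
        if s[i,4]>15: print(n,s[i],c[i]+[125,215],[(onz(d,*(c[i]+[125,215]),z)*1000).round(1) for z in(.185,.195)])
for n in('scene0','s9'):
    d=np.load(f'pics/{n}.npz');g=d['image'].mean(2); m=(g<50).astype(np.uint8); k,l,s,c=cv2.connectedComponentsWithStats(m[115:140,295:318])
    for i in range(1,k):
        if s[i,4]>15: print(n,s[i],c[i]+[295,115],(onz(d,*(c[i]+[295,115]),.185)*1000).round(1),proj(d,[.45,.338,.185]))
```

```text
t 70.6 tcp [549.5 236.3 293. ] phi -175.4 tilt [0.51 0.15] F [-1.   0.1  0.8] w 32.2 g 0
  move now [ 91.1 109.3   4.4]  rz turn 0.3  | if turned first, move [ 91.6 108.9   5. ]
top0 [11 13 11  7 67] [140.94029851 231.25373134] [array([445.7, 337. , 185. ]), array([445.5, 334.3, 195. ])]
t12 [11 13 11  7 65] [140.87692308 231.26153846] [array([445.7, 337.2, 185. ]), array([445.4, 334.4, 195. ])]
scene0 [ 8 12  7  6 25] [306.  129.6] [448.1 341.6 185. ] [305.74056839 130.14045555]
s9 [ 8 12  7  6 24] [306.  129.5] [447.7 342.1 185. ] [305.74056839 130.14045555]
```

Request:
{"name": "play_rows", "arguments": {"commands": [[9,12,0,0,0,0],[22,26,0,0,0,0],[26,31,0,0,0,0],[22,26,0,0,0,0],[11,14,0,0,0,0]], "hand": 56}}

```text
time: 71.0
tool_pos: [0.4452, 0.3391, 0.2843]
tool_rot: [-0.002, -0.041, 0.999, -0.0]
contact_force: [-0.8, -0.0, -0.8]
gripper_width: 0.658
grasp_force: 0.0
```

Request:
{"name": "play_rows", "arguments": {"commands": [[0,0,10,0,0,0],[0,0,20,0,0,0],[0,0,15,0,0,0],[0,0,0,0,0,0],[0,0,0,0,0,0]]}}

```text
time: 71.42
tool_pos: [0.448, 0.3363, 0.239]
tool_rot: [-0.002, -0.04, 0.999, -0.001]
contact_force: [-0.7, 0.3, 0.1]
gripper_width: 0.655
grasp_force: 0.0
```

Run:
```python
from car import *
go(.4495,.338,.181,184.3)
dt=grab('top','t14'); ds=grab('scene','s14')
a=crop('t14',125,140,245,265,3); b=crop('s14',235,90,378,215,3)
cv2.imwrite('pics/v14.png',np.hstack([a,b]))
```

```text
t 71.4 tcp [448.  336.3 239. ] phi -175.5 tilt [-0.27 -0.16] F [-0.7  0.3  0.1] w 55.9 g 0
  move now [-1.9  1.8 58. ]  rz turn 0.2  | if turned first, move [-1.6  1.6 58. ]
```

View pics/v14.png

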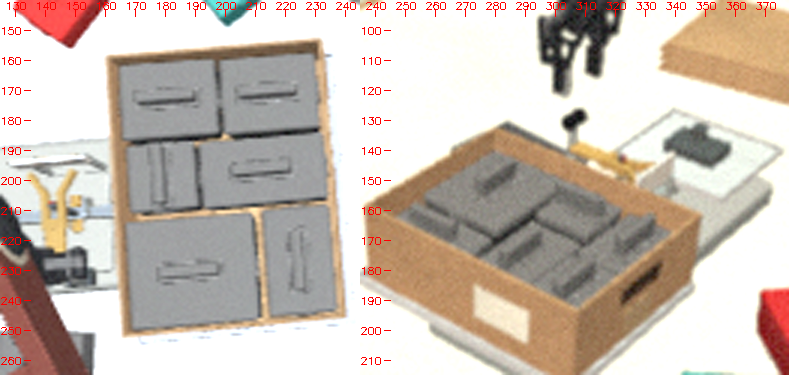

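All six boxes lie flat in one layer with their ribs below the rim. The gripper is above the lever's bar at (306,130) in scene. Now I'll descend and pinch it.

Request:
{"name": "play_rows", "arguments": {"commands": [[-1,1,8,0,0,0],[0,0,14,0,0,0],[0,0,16,0,0,0],[0,0,10,0,0,0],[0,0,5,0,0,0]]}}

```text
time: 71.93
tool_pos: [0.4491, 0.3376, 0.1863]
tool_rot: [-0.002, -0.04, 0.999, -0.001]
contact_force: [-0.4, 0.2, -0.1]
gripper_width: 0.656
grasp_force: 0.0
```

Request:
{"name": "play_rows", "arguments": {"commands": [[0,0,4,0,0,0],[0,0,2,0,0,0],[0,0,0,0,0,0],[0,0,0,0,0,0]]}}

```text
time: 72.27
tool_pos: [0.4504, 0.3384, 0.1837]
tool_rot: [0.0, -0.04, 0.999, 0.0]
contact_force: [-0.7, 0.7, 0.3]
gripper_width: 0.66
grasp_force: 0.0
```

Request:
{"name": "play_rows", "arguments": {"commands": [[0,0,0,0,0,0],[0,0,0,0,0,0],[0,0,0,0,0,0],[0,0,0,0,0,0]], "hand": 30}}

```text
time: 72.6
tool_pos: [0.4505, 0.3385, 0.1841]
tool_rot: [0.001, -0.04, 0.999, 0.0]
contact_force: [0.1, 0.0, 2.9]
gripper_width: 0.366
grasp_force: 49.2
```

Request:
{"name": "play_rows", "arguments": {"commands": [[5.9,0,0.1,0,0,0],[5.8,0,0.4,0,0,0],[5.8,0,0.7,0,0,0],[5.8,0,0.9,0,0,0],[5.7,0,1.2,0,0,0]]}}

```text
time: 73.02
tool_pos: [0.4237, 0.3365, 0.1822]
tool_rot: [0.004, -0.04, 0.999, 0.001]
contact_force: [3.5, -0.2, 3.4]
gripper_width: 0.363
grasp_force: 50.5
```

Request:
{"name": "play_rows", "arguments": {"commands": [[5.7,0,1.4,0,0,0],[5.6,0,1.7,0,0,0],[5.5,0,1.9,0,0,0],[5.5,0,2.2,0,0,0],[5.3,0,2.4,0,0,0]]}}

```text
time: 73.43
tool_pos: [0.3953, 0.3343, 0.1734]
tool_rot: [0.003, -0.04, 0.999, 0.001]
contact_force: [-0.9, -3.1, 10.0]
gripper_width: 0.361
grasp_force: 52.4
```

Request:
{"name": "play_rows", "arguments": {"commands": [[10.3,0,5.6,0,0,0],[9.8,0,6.4,0,0,0],[9.1,0,7.3,0,0,0],[8.4,0,8.1,0,0,0],[0,0,0,0,0,0]]}}

```text
time: 73.85
tool_pos: [0.354, 0.3309, 0.1434]
tool_rot: [-0.002, -0.04, 0.999, 0.0]
contact_force: [-7.4, -2.6, 10.9]
gripper_width: 0.364
grasp_force: 56.7
```

Request:
{"name": "play_rows", "arguments": {"commands": [[3.9,0,4.3,0,0,0],[3.8,0,4.5,0,0,0],[0,0,0,0,0,0],[0,0,0,0,0,0]]}}

```text
time: 74.18
tool_pos: [0.3468, 0.3303, 0.1349]
tool_rot: [-0.002, -0.04, 0.999, 0.0]
contact_force: [-7.9, -2.4, 9.7]
gripper_width: 0.361
grasp_force: 57.5
```

Request:
{"name": "play_rows", "arguments": {"commands": [[2.5,0,1,0,0,0],[1,0,1.2,0,0,0],[0,0,0,0,0,0],[0,0,0,0,0,0]]}}

```text
time: 74.52
tool_pos: [0.3451, 0.3302, 0.1329]
tool_rot: [0.001, -0.04, 0.999, 0.0]
contact_force: [-0.6, -0.4, 5.9]
gripper_width: 0.362
grasp_force: 57.1
```

Request:
{"name": "play_rows", "arguments": {"commands": [[1.2,0,1.6,0,0,0],[0,0,0,0,0,0],[0,0,0,0,0,0]]}}

```text
time: 74.77
tool_pos: [0.3441, 0.3302, 0.1317]
tool_rot: [0.001, -0.04, 0.999, 0.0]
contact_force: [-1.8, -1.3, 7.0]
gripper_width: 0.36
grasp_force: 57.3
```

Request:
{"name": "play_rows", "arguments": {"commands": [[0,0,0,0,0,0],[0,0,0,0,0,0],[0,0,0,0,0,0],[0,0,0,0,0,0],[0,0,0,0,0,0]]}}

```text
time: 75.18
tool_pos: [0.3441, 0.3302, 0.1317]
tool_rot: [0.001, -0.04, 0.999, 0.0]
contact_force: [-2.7, -2.0, 7.2]
gripper_width: 0.363
grasp_force: 57.3
```

Request:
{"name": "play_rows", "arguments": {"commands": [[0,0,0,0,0,0],[0,0,0,0,0,0],[0,0,0,0,0,0],[0,0,0,0,0,0],[0,0,0,0,0,0]]}}

```text
time: 75.6
tool_pos: [0.3441, 0.3302, 0.1317]
tool_rot: [0.001, -0.04, 0.999, 0.0]
contact_force: [-2.0, -0.8, 7.8]
gripper_width: 0.364
grasp_force: 57.3
```

Request:
{"name": "play_rows", "arguments": {"commands": [[0,0,0,0,0,0],[0,0,0,0,0,0],[0,0,0,0,0,0],[0,0,0,0,0,0],[0,0,0,0,0,0]]}}

```text
time: 76.02
tool_pos: [0.3441, 0.3302, 0.1317]
tool_rot: [0.001, -0.04, 0.999, 0.0]
contact_force: [-1.6, -1.5, 6.9]
gripper_width: 0.365
grasp_force: 57.3
```

Request:
{"name": "play_rows", "arguments": {"commands": [[0,0,0,0,0,0],[0,0,0,0,0,0],[0,0,0,0,0,0],[0,0,0,0,0,0],[0,0,0,0,0,0]]}}

```text
time: 76.43
tool_pos: [0.3441, 0.3302, 0.1317]
tool_rot: [0.001, -0.04, 0.999, 0.0]
contact_force: [-2.0, -0.6, 7.6]
gripper_width: 0.364
grasp_force: 57.3
```

```bash
cat > chk.py <<'E'
from car import *
import sys
def corner(n):
    d=np.load(f'pics/{n}.npz');im=d['image']; l=edge(im,(238,158),(303,190),4);m=edge(im,(308,191),(345,162),4); q=isect(l,m); return q
E
python3 - <<'E'
from chk import *
go(.45,.338,.18,184.3)
grab('scene','s15'); a=np.load('pics/s14.npz')['image'].astype(np.float32);b=np.load('pics/s15.npz')['image'].astype(np.float32)
g=lambda i:cv2.cvtColor(i.astype(np.uint8),cv2.COLOR_RGB2GRAY).astype(np.float32)
for n,(x0,y0,x1,y1) in dict(label=(262,178,298,210),lids=(255,140,330,185),hole=(312,170,348,198),cwpan=(335,120,362,150)).items():
    t=g(a)[y0:y1,x0:x1]; r=cv2.matchTemplate(g(b)[y0-12:y1+12,x0-12:x1+12],t,cv2.TM_CCOEFF_NORMED); _,mx,_,p=cv2.minMaxLoc(r); print(n,'shift',p[0]-12,p[1]-12,round(mx,2))
d=np.load('pics/s15.npz'); print('11mm down =',proj(d,[.6,.1,.14])-proj(d,[.6,.1,.151]))
E
```

```text
t 76.4 tcp [344.1 330.2 131.7] phi -175.4 tilt [0.08 0.05] F [-2.  -0.6  7.6] w 31.1 g 57
  move now [-106.3   -0.6  -48.2]  rz turn 0.3  | if turned first, move [-106.2   -0.2  -48.3]
label shift 0 2 0.92
lids shift 0 2 0.9
hole shift 0 2 0.98
cwpan shift 0 -2 0.97
11mm down = [-0.13605606  2.86182341]
```

The carton sank about 2–3 px (roughly 9 mm), the counterweight pan rose, and both are at rest. Now I'll push the lever home along its arc.

Request:
{"name": "play_rows", "arguments": {"commands": [[-2.4,0,-1.9,0,0,0],[-2.3,0,-1.9,0,0,0],[-3.8,0,-4.5,0,0,0],[-3.9,0,-4.3,0,0,0],[-4.2,0,-4.1,0,0,0]]}}

```text
time: 76.9
tool_pos: [0.3567, 0.3311, 0.1448]
tool_rot: [-0.005, -0.04, 0.999, -0.0]
contact_force: [-6.0, 3.0, -1.4]
gripper_width: 0.361
grasp_force: 56.0
```

Request:
{"name": "play_rows", "arguments": {"commands": [[-4.2,0,-4,0,0,0],[-4.5,0,-3.8,0,0,0],[-4.6,0,-3.5,0,0,0],[-4.8,0,-3.3,0,0,0],[-5,0,-3.1,0,0,0]]}}

```text
time: 77.32
tool_pos: [0.3801, 0.3329, 0.162]
tool_rot: [-0.004, -0.04, 0.999, -0.0]
contact_force: [-4.4, 3.4, -4.6]
gripper_width: 0.362
grasp_force: 54.9
```

Request:
{"name": "play_rows", "arguments": {"commands": [[-5.1,0,-2.9,0,0,0],[-5.2,0,-2.7,0,0,0],[-5.4,0,-2.4,0,0,0],[-5.4,0,-2.2,0,0,0],[0,0,0,0,0,0]]}}

```text
time: 77.73
tool_pos: [0.4023, 0.3347, 0.1724]
tool_rot: [-0.003, -0.04, 0.999, 0.0]
contact_force: [-1.1, 4.8, -5.9]
gripper_width: 0.359
grasp_force: 53.9
```

```bash
python3 -c "
from h import *
go(.4505,.3385,.1841,184.3)"
```

```text
t 77.7 tcp [402.3 334.7 172.4] phi -175.4 tilt [-0.36 -0.01] F [-1.1  4.8 -5.9] w 30.7 g 54
  move now [-48.2  -0.  -12. ]  rz turn 0.3  | if turned first, move [-48.3   0.2 -11.7]
```

Request:
{"name": "play_rows", "arguments": {"commands": [[-5.5,0,-1.7,0,0,0],[-5.6,0,-1.5,0,0,0],[-5.6,0,-1.3,0,0,0],[-5.7,0,-1.1,0,0,0],[-5.8,0,-0.9,0,0,0]]}}

```text
time: 78.15
tool_pos: [0.4262, 0.3365, 0.1786]
tool_rot: [-0.009, -0.04, 0.999, -0.001]
contact_force: [-20.8, 0.2, -2.7]
gripper_width: 0.36
grasp_force: 52.8
```

Request:
{"name": "play_rows", "arguments": {"commands": [[-5.8,0,-0.7,0,0,0],[-5.8,0,-0.5,0,0,0],[-4,0,-0.2,0,0,0],[0,0,0,0,0,0],[0,0,0,0,0,0]]}}

```text
time: 78.57
tool_pos: [0.4443, 0.3379, 0.18]
tool_rot: [-0.004, -0.04, 0.999, -0.001]
contact_force: [-3.9, 2.7, -5.2]
gripper_width: 0.363
grasp_force: 50.7
```

Request:
{"name": "play_rows", "arguments": {"commands": [[-3,0,0,0,0,0],[-2,0,0,0,0,0],[0,0,0,0,0,0],[0,0,0,0,0,0]]}}

```text
time: 78.9
tool_pos: [0.45, 0.3384, 0.1802]
tool_rot: [-0.004, -0.04, 0.999, -0.0]
contact_force: [-4.7, 3.2, -5.3]
gripper_width: 0.359
grasp_force: 50.0
```

Request:
{"name": "play_rows", "arguments": {"commands": [[-2,0,0,0,0,0],[-1.5,0,0,0,0,0],[0,0,0,0,0,0],[0,0,0,0,0,0]]}}

```text
time: 79.23
tool_pos: [0.4534, 0.3387, 0.1801]
tool_rot: [-0.004, -0.04, 0.999, -0.0]
contact_force: [-6.3, 3.7, -3.8]
gripper_width: 0.361
grasp_force: 49.9
```

Request:
{"name": "play_rows", "arguments": {"commands": [[-2,0,0,0,0,0],[-1,0,0,0,0,0],[0,0,0,0,0,0],[0,0,0,0,0,0]]}}

```text
time: 79.57
tool_pos: [0.4546, 0.3388, 0.18]
tool_rot: [-0.007, -0.04, 0.999, -0.001]
contact_force: [-12.6, 1.2, -0.4]
gripper_width: 0.362
grasp_force: 50.1
```

Request:
{"name": "play_rows", "arguments": {"commands": [[-1,0,0,0,0,0],[0,0,0,0,0,0],[0,0,0,0,0,0]]}}

```text
time: 79.82
tool_pos: [0.4546, 0.3388, 0.18]
tool_rot: [-0.008, -0.04, 0.999, -0.001]
contact_force: [-17.6, 1.0, 0.6]
gripper_width: 0.364
grasp_force: 50.3
```

Request:
{"name": "play_rows", "arguments": {"commands": [[0,0,0,0,0,0],[0,0,0,0,0,0],[0,0,0,0,0,0],[0,0,0,0,0,0]], "hand": 56}}

```text
time: 80.15
tool_pos: [0.4612, 0.3391, 0.1834]
tool_rot: [0.001, -0.04, 0.999, 0.0]
contact_force: [-0.4, -0.1, 0.9]
gripper_width: 0.655
grasp_force: 0.0
```

Request:
{"name": "play_rows", "arguments": {"commands": [[0,0,-8,0,0,0],[0,0,-18,0,0,0],[0,0,-25,0,0,0],[0,0,-25,0,0,0],[0,0,-12,0,0,0]]}}

```text
time: 80.57
tool_pos: [0.462, 0.3397, 0.2756]
tool_rot: [0.003, -0.04, 0.999, 0.001]
contact_force: [-0.0, -0.1, 1.0]
gripper_width: 0.652
grasp_force: 0.0
```

Request:
{"name": "play_rows", "arguments": {"commands": [[10,8,-6,0,0,0],[25,20,0,0,0,0],[30,25,0,0,0,0],[20,20,0,0,0,0],[0,0,0,0,0,0]]}}

```text
time: 80.98
tool_pos: [0.3657, 0.4075, 0.2757]
tool_rot: [-0.001, -0.042, 0.999, 0.0]
contact_force: [0.6, -0.2, -0.2]
gripper_width: 0.655
grasp_force: 0.0
```

Request:
{"name": "play_rows", "arguments": {"commands": [[0,0,0,0,0,0],[0,0,0,0,0,0],[0,0,0,0,0,0],[0,0,0,0,0,0],[0,0,0,0,0,0]]}}

```text
time: 81.4
tool_pos: [0.3706, 0.4046, 0.2765]
tool_rot: [-0.0, -0.039, 0.999, -0.0]
contact_force: [-0.6, 0.1, -0.2]
gripper_width: 0.65
grasp_force: 0.0
```

Run:
```python
from chk import *
go(.45,.338,.18,184.3)
grab('scene','s16');grab('top','t16')
G=lambda n:cv2.resize(cv2.cvtColor(np.load(f'pics/{n}.npz')['image'],cv2.COLOR_RGB2GRAY),None,fx=4,fy=4,interpolation=cv2.INTER_CUBIC).astype(np.float32)
def cmp(a,b,R):
    a,b=G(a),G(b)
    for n,(x0,y0,x1,y1) in R.items():
        x0,y0,x1,y1=[4*v for v in(x0,y0,x1,y1)]; t=a[y0:y1,x0:x1]; r=cv2.matchTemplate(b[y0-40:y1+40,x0-40:x1+40],t,cv2.TM_CCOEFF_NORMED); _,mx,_,p=cv2.minMaxLoc(r); print(n,'shift',(p[0]-40)/4,(p[1]-40)/4,round(mx,2))
R=dict(label=(262,178,298,210),lids=(255,140,330,185),hole=(312,170,348,198),cwpan=(335,120,362,150))
print('arrested before -> sunk');cmp('s14','s15',R);print('before -> now');cmp('s14','s16',R)
print('lever then -> now');cmp('s9','s16',dict(grip=(300,124,313,137),catch=(305,136,330,152)))
print('top');cmp('t14','t16',dict(lids=(165,150,235,250)))
```

```text
t 81.4 tcp [370.6 404.6 276.5] phi -175.5 tilt [-0.01 -0.02] F [-0.6  0.1 -0.2] w 55.5 g 0
  move now [-73.9 -72.5  96.5]  rz turn 0.2  | if turned first, move [-74.1 -72.3  96.5]
arrested before -> sunk
label shift 0.0 1.75 0.93
lids shift -0.25 2.25 0.9
hole shift -0.5 2.25 0.99
cwpan shift 0.25 -1.75 0.98
before -> now
label shift 0.0 0.0 0.99
lids shift 0.0 0.0 0.99
hole shift 0.0 0.0 1.0
cwpan shift 0.0 0.0 1.0
lever then -> now
grip shift 0.0 0.0 1.0
catch shift 0.0 0.0 0.99
top
lids shift 0.0 0.0 1.0
```

```bash
python3 -c "
from h import *
print(manip.job_done())"
```

```text
the job is handed in; nothing more can be done
None
```

All six parts boxes are packed flat in one layer in the carton; the beam was freed, the carton's side sank about 9 mm and settled, and the lever is fully home with the beam arrested level again — handed in at about 81 s, verdict not shown, though box a caught the +y wall on the way in and briefly tipped the carton before it was eased back and set down flat.

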